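Put the office tree's glass baubles away in their storage case

TASK

The office's holiday decorations are going back into storage. Swing the case's lid well open by its tab, nest the lift-out tray fully home in the case's tapered well, set every glass bauble from the shallow red box gently into a dimple of its own in the tray, then shut the case fully. The glass is thin: hold the baubles lightly and don't press them hard into the tray, and leave the stapler, the tape and the mug where they are.

Things in the scene. Friction and masses are not known exactly. Their poses are not given: they have to be found in the camera images.
- case: Dark blue storage case, 180 x 180 mm, fixed to the desk. Origin: centre of its underside; z up; its front faces its own -x, the hinge lies along its back (+x). The base is 42 mm high and holds a square well whose walls taper from 164 mm wide at the rim (42 mm up) to 140 mm at the floor (5 mm up). 103 mm high with the lid shut.
- case_seat (a point): Centre of the case's well floor, 5 mm above the desk; axes as the case's. The tray's origin comes to rest here (within about 2 mm) when the tray is nested.
- case_lid (a joint): Deep hinged lid of the case (180 x 180 x 60 mm, lighter blue). 0 = shut on the base, grows as the front is swung up and back, end stop at 1.85 rad. The hinge is stiff (0.4 N m; up to 4 N at the tab), so the lid stays wherever it is left. It may start a little ajar.
- case_lid_hinge (a point): Middle of the lid's hinge line, 43 mm above the desk at the back of the case; the hinge line is parallel to the case's y. The frame turns with the lid.
- lid_tab (a point): Grip point on the black pull tab in the middle of the lid's front: 34 mm wide (parallel to the hinge), 14 mm thick, jutting 43 mm out; this point lies 26 mm out from the lid's face. Lid shut: 78 mm above the desk, 206 mm in front of and 35 mm above the hinge line. Pinched across its 34 mm width it turns between the fingers as the lid swings.
- tray: Brown lift-out tray, 159 mm square at the deck, tapering to 137 mm at the foot, deck 34 mm high, about 180 g; starts upright on the desk. Origin: centre of its underside, z up. Its skirt has the taper of the case's well, with 1.7 mm play a side once home; it fits at every quarter turn. Four dimples at x, y = +-42 mm.
- tray_grip (a point): Middle of the bar of the tray's bridge handle, which runs along the tray's y over its middle: bar 104 mm long, 12 mm thick (along x), 16 mm high, its centre 68 mm above the tray's underside (34 mm over the deck). A 12 mm post stands under each end, 46 mm from the middle.
- pocket_1 (a point): Dimple 1 of the tray, at x = -42, y = +42 mm in the tray: the point where the centre of a seated bauble lies, 48 mm above the tray's underside (14 mm over the deck; a bauble sinks 15 mm into the dimple, whose mouth is 54 mm wide and whose sides lead it to the middle).
- pocket_2 (a point): Dimple 2 of the tray, at x = -42, y = -42 mm in the tray: the point where the centre of a seated bauble lies, 48 mm above the tray's underside (14 mm over the deck; a bauble sinks 15 mm into the dimple, whose mouth is 54 mm wide and whose sides lead it to the middle).
- pocket_3 (a point): Dimple 3 of the tray, at x = +42, y = +42 mm in the tray: the point where the centre of a seated bauble lies, 48 mm above the tray's underside (14 mm over the deck; a bauble sinks 15 mm into the dimple, whose mouth is 54 mm wide and whose sides lead it to the middle).
- pocket_4 (a point): Dimple 4 of the tray, at x = +42, y = -42 mm in the tray: the point where the centre of a seated bauble lies, 48 mm above the tray's underside (14 mm over the deck; a bauble sinks 15 mm into the dimple, whose mouth is 54 mm wide and whose sides lead it to the middle).
- bauble_1: Deep red glass bauble, a ball of 58 mm diameter, 40 g, with a small brass cap and loop (10 mm high), rolls easily; starts in the red box; may be absent. Origin: centre of the ball (any way up is fine). Thin glass: breaks if gripped with more than 20 N or if it is pressed or dropped into the tray with more than 15 N; 5 to 10 N of grip holds it.
- bauble_2: Gold glass bauble, a ball of 58 mm diameter, 40 g, with a small brass cap and loop (10 mm high), rolls easily; starts in the red box; may be absent. Origin: centre of the ball (any way up is fine). Thin glass: breaks if gripped with more than 20 N or if it is pressed or dropped into the tray with more than 15 N; 5 to 10 N of grip holds it.
- bauble_3: Dark blue glass bauble, a ball of 58 mm diameter, 40 g, with a small brass cap and loop (10 mm high), rolls easily; starts in the red box; may be absent. Origin: centre of the ball (any way up is fine). Thin glass: breaks if gripped with more than 20 N or if it is pressed or dropped into the tray with more than 15 N; 5 to 10 N of grip holds it.
- bauble_4: Dark green glass bauble, a ball of 58 mm diameter, 40 g, with a small brass cap and loop (10 mm high), rolls easily; starts in the red box; may be absent. Origin: centre of the ball (any way up is fine). Thin glass: breaks if gripped with more than 20 N or if it is pressed or dropped into the tray with more than 15 N; 5 to 10 N of grip holds it.
- red_box: Shallow open dark red card box, lined with white tissue, standing on the pile of paper, fixed: 200 x 200 mm outside, floor 3 mm thick, a thin rim 19 mm high all round (16 mm above the inner floor). Origin: centre of its underside, about 8 mm above the desk. The baubles start in it.
- stapler: Black desk stapler, 36 x 148 x 49 mm (long along its own y), loose, at the left front; not part of the work.
- tape_masking: Roll of tan masking tape, 107 mm wide, 37 mm high, loose, behind the work; not part of the work.
- mug: White mug, 97 mm high, loose, at the back; not part of the work.
There are look-alikes about, which are no part of the job. Of the things that look like the bauble_2, the largest one is meant.

How it is judged:
By the outcome, as a careful person would: the job done as asked, in the order asked, and still so for the second after the job is handed in, with the robot touching nothing.
Of bauble_1, bauble_2, bauble_3, bauble_4 only 3 to 4 are there at a start; the rules pass over those that are not, and their reading is None.
At some moment in a run one of bauble_1, bauble_2, bauble_3, bauble_4 may be knocked a few centimetres aside while the robot is not near it.
It also fails if it takes over 210 s, if anything falls off the work surface, if the arm or the gripper's body presses on something with over 40 N, if the wrist force passes 120 N, or if a joint passes its speed limit or range.

ROBOT

A 6-joint arm with a two-finger parallel gripper is mounted at the origin on a cart in front of the work surface, level with it; the furniture and walls round the work are solid. World frame = base frame: x ahead of the robot, y to its left, z up, the work surface at z = 0. Lengths are in m, angles in degrees, forces in N, time in s.
With the tool pointing down it reaches from about 0.35 to 0.875 m from the base axis. Payload 4.2 kg.
Tool frame: the origin (TCP) lies on the front face of the gripper's body, between the roots of the fingers; the fingertips stand finger_overhang ahead of it and the grasp point (between the pads) lies 51 mm ahead of it (finger_overhang is the distance from the TCP to the fingertips, in m); z points along the fingers, y is the line along which they close (so a half turn about z gives the same grasp; the last joint's range is limited). The gripper opens to 87 mm and grips with 3 to 60 N. Pads are 19 mm wide; open, the fingers measure 117 mm over their backs; the gripper's body (75 mm by 190 mm) begins 51 mm behind the grasp point.
Start: joints at [-48.381, 22.042, 0.453, 0, -68.411, -14.817], TCP at [0.282, -0.558, 0.292] pointing down, gripper open.
Joint ranges: [-179.83, 179.83], [-69.29, 118.12], [-61.27, 80.66], [-181.25, 117.63], [-171.15, -9.14], [-177.46, 177.46]. Speed limits (degrees/s): [159.86, 159.86, 180, 180, 180, 180].

INTERFACE

Orientations are given as a 3x3 rotation matrix whose columns are the frame's x, y, z axes.
In Python, from station import sense, capture, camera_model, finish_job, finger_overhang gives the robot as it stands. The module is installed in compiled form; this text tells all that it offers.
- The arm moves only by the tool jog_arm, never from a script. Its argument "rows" is a list that holds one entry, the list of rows, each a list of 4 numbers: the shift along the tool's x, y, z in m, then the turn about the tool's z in rad. A call has 1 to 20 rows; each row shifts and turns the commanded pose from where the row before left it, along the tool's axes as they then stand; what a row does not reach is not made up. A row lasts 1/8 s, in which the tool goes at most 62.5 mm and 10.7 degrees, less where a joint would pass 70% of its speed; a pose out of reach is approached as far as the arm can. A call is refused whole if a number of a shift passes 0.0625 or a number of a turn 0.188, either way. A call with a gripper value outside its range is refused whole. "claw" is the opening, from 0 (shut) to 1 (fully open), set as the call begins (left out, the last holds). The fingers move at their own pace and stop on an object; the grip force is fixed at half the most. Time passes only in rows, so rows that do not move let the fingers close. It gives the time, the measured TCP pose, the force, the opening and the grip force at its end, in the units of the state.
- sense(): the state, without advancing time (a new reading comes with each control period).
- capture(name): name is "side" or "top"; returns the picture (420x560x3 uint8, red, green, blue); there is no depth.
- camera_model(name): a dict with "fovy" (degrees; the focal length in pixels is half the picture's height over the tangent of half this angle, whatever the lens; pixels are square), "cx", "cy" (the principal point, pixels), "k1" (the pictures are not rectified: a ray, as slopes to the right and down, at radius r is drawn at 1 + k1 r^2 times it, then the intrinsics apply), "eye" and "rotation" of the camera in the world. Camera axes: x right, y down, z forward; pixel columns grow to the right and rows downward; lengths in m; the calibration is good to about 2 mm. A picture is of the moment at which its call begins. camera_model takes no time and is no camera call.
- finish_job(): hands the job in; it is judged then, once.
The state is a dict: "time_s": time; "joints": joint angles; "joint_velocities": joint speeds; "effort": joint torques, N m; "tcp_pos": TCP position; "ee_rot": TCP orientation; "wrist_force": force on the tool from outside, world axes, zero at the start; "moment": the same for the moment, N m; "gripper_width": opening from 0.0 (shut) to 1.0 (fully open); "gripper_force": force on a finger pad.
Only numpy, scipy, OpenCV 4.12 (cv2) and the standard library are available. Lean on these libraries where they do the work, as an engineer would, in place of code of your own. Each camera call takes 0.05 s, during which the arm holds its last target. There are 200 camera calls.

## Working session

There is one attempt and no reset: what is moved stays moved. The work goes in short steps, Python scripts to look and compute and a tool call to move; the robot and the scene stay as the last step left them, time stands still between calls to the robot, and variables do not carry over. Pictures are saved under pics/ and viewed, at most 14 in all, crops included, and the job is handed in when it is done.

Besides the shell and the picture viewer there is one more tool, called after ">>>" as a command line: name --argument value ..., lists and objects as JSON in quotes. jog_arm: Moves the arm, as the interface text tells. Its arguments: {"type":"object","properties":{"rows":{"type":"array"},"claw":{"type":"number"}},"required":["rows"]}

```bash
ls; mkdir -p pics; python3 - <<'E'
from station import *
import cv2
s=sense();print(s['time_s'],s['tcp_pos'],s['ee_rot'],finger_overhang,s['gripper_width'])
for n in('side','top'):
    print(camera_model(n)); cv2.imwrite(f'pics/{n}0.png',cv2.resize(capture(n)[:,:,::-1],(800,600),interpolation=cv2.INTER_CUBIC))
E
```

```text
pics
0.0 [ 0.28162957 -0.55745195  0.29117408] [[-8.92666559e-01 -4.50716495e-01 -1.02700983e-03]
 [-4.50717660e-01  8.92664589e-01  1.87675166e-03]
 [ 7.08923758e-05  2.13820491e-03 -9.99997712e-01]] 0.0697 1.0053038159293393
{'fovy': 52.04343168767022, 'cx': 279.9098210200338, 'cy': 211.11644877728713, 'k1': -0.022836922331924733, 'eye': array([-0.5242986 ,  0.27767463,  0.7898181 ]), 'rotation': array([[-0.17149282, -0.52364844,  0.83449537],
       [-0.9850177 ,  0.07551011, -0.15504305],
       [ 0.01817521, -0.84858148, -0.52875242]])}
{'fovy': 45.1611699095224, 'cx': 270.91678805862676, 'cy': 223.31630188947554, 'k1': -0.007369133018372238, 'eye': array([0.47530189, 0.07723379, 1.72067285]), 'rotation': array([[-0.00445322, -0.99667612,  0.0813442 ],
       [-0.99993196,  0.00531528,  0.01038417],
       [-0.01078202, -0.08129243, -0.99663197]])}
```

View pics/top0.png

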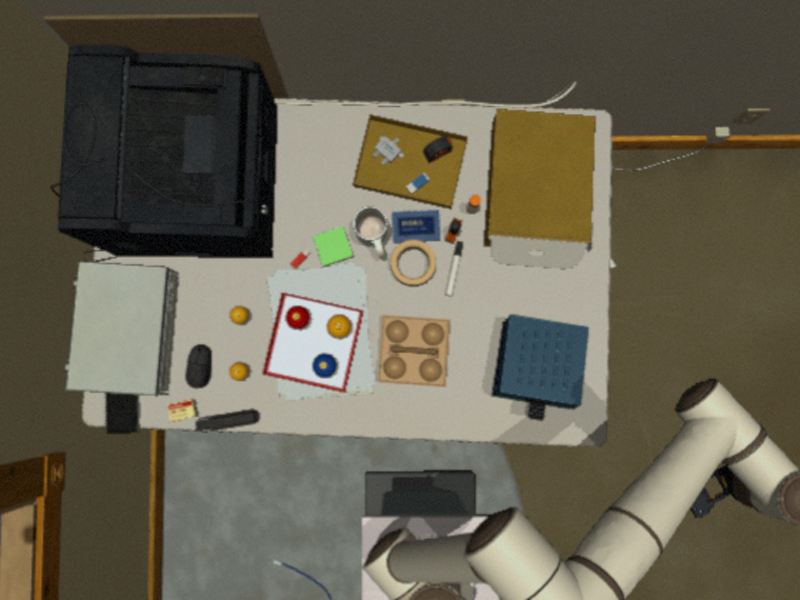

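View pics/side0.png

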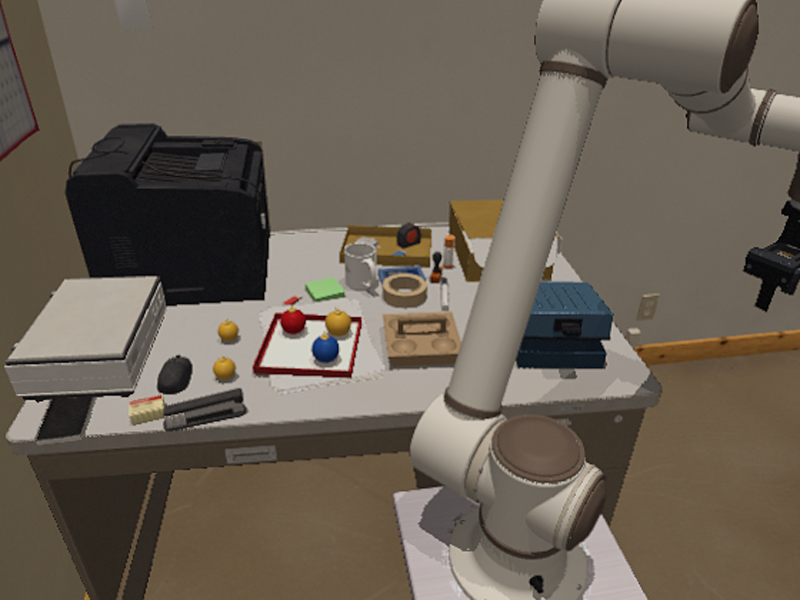

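The top view shows the case at (545,360), tray at (414,350), red box at (314,342) with red (297,317), gold (339,326), blue (324,365); gold decoys lie outside the box at (240,315) and (240,371). The green one is absent. The lid is slightly ajar. Next, an enlarged crop.

```bash
cat > h.py <<'E'
from station import *
import numpy as np, cv2
def ray(n,u,v):
    m=camera_model(n); f=210/np.tan(np.radians(m['fovy']/2))
    d=np.array([(u-m['cx'])/f,(v-m['cy'])/f]); s=d.copy()
    for _ in range(20): s=d/(1+m['k1']*(s@s))
    return m['eye'],m['rotation']@np.array([*s,1])
def at(n,u,v,z):
    e,d=ray(n,u,v); return e+d*(z-e[2])/d[2]
def proj(n,p):
    m=camera_model(n); f=210/np.tan(np.radians(m['fovy']/2))
    c=m['rotation'].T@(np.asarray(p)-m['eye']); s=c[:2]/c[2]; s=s*(1+m['k1']*(s@s))
    return f*s[0]+m['cx'],f*s[1]+m['cy']
def crop(n,name,u0,v0,w,h,k):
    im=capture(n)[:,:,::-1]; cv2.imwrite(f'pics/{name}.png',cv2.resize(im[v0:v0+h,u0:u0+w],None,fx=k,fy=k,interpolation=cv2.INTER_CUBIC))
def tool(dx,dy,dz):
    return sense()['ee_rot'].T@np.array([dx,dy,dz])
E
python3 -c "
from h import *
crop('top','t1',180,195,240,105,3.3333)
m=camera_model('side')
crop('side','s1',350,180,100,100,6)
"
```

```text
(no output)
```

View pics/t1.png

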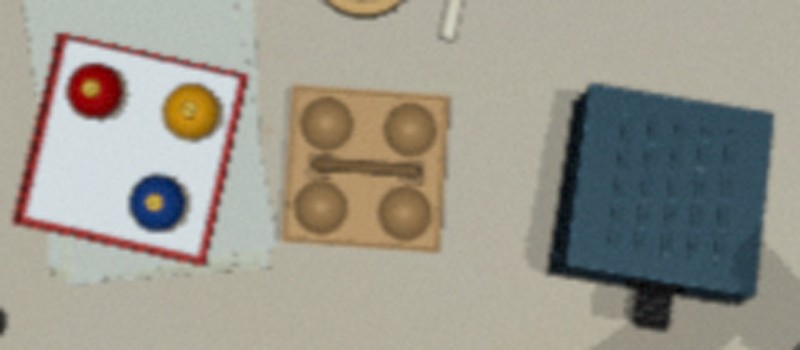

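View pics/s1.png

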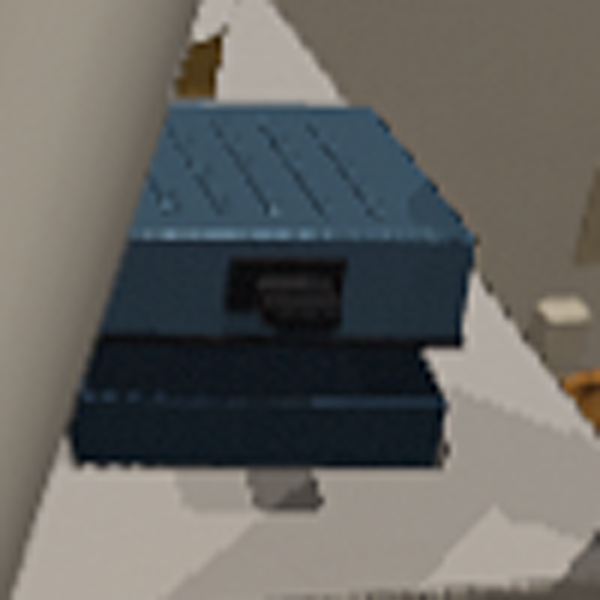

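The top crop shows the lid's top corners at about (598,84), (773,113), (750,298), tab end (651,325). The tray corners are (293,86), (449,97), (440,250), (283,240), and the bauble centres are red (96,91), gold (192,111), blue (158,203). The side crop shows the lid ajar: lid front corners at (473,238)/(460,345), base corners at (445,402)/(442,467).

```bash
cat > fit.py <<'E'
from h import *
from scipy.optimize import least_squares
T=lambda u,v:('top',180+u/3.3333-.5+.15,195+v/3.3333-.5+.15)
S=lambda u,v:('side',350+u/6-.5+.08,180+v/6-.5+.08)
def R(a): c,s=np.cos(a),np.sin(a); return np.array([[c,-s],[s,c]])
def case(p,P,lid):
    x,y,a,q=p; X,Y,Z=P
    if lid:
        dx,dz=X-.09,Z-.043   # front swings up
        X=.09+dx*np.cos(q)+dz*np.sin(q); Z=.043-dx*np.sin(q)+dz*np.cos(q)
    w=R(a)@[X,Y]+[x,y]; return np.array([*w,Z])
if __name__=='__main__':
    obs=[(T(598,84),(.09,.09,.103),1),(T(773,113),(.09,-.09,.103),1),(T(750,299),(-.09,-.09,.103),1),
     (T(651,325),(-.133,0,.078),1),(S(473,238),(-.09,-.09,.103),1),(S(460,346),(-.09,-.09,.043),1),
     (S(445,402),(-.09,-.09,.042),0),(S(442,467),(-.09,-.09,0),0),(S(375,107),(.09,-.09,.103),1),(S(303,300),(-.133,0,.078),1)]
    f=lambda p:np.ravel([np.subtract(proj(o[0][0],case(p,o[1],o[2])),o[0][1:]) for o in obs])
    r=least_squares(f,[.5,-.2,0,.2],loss='soft_l1');print('case',r.x,np.degrees(r.x[2:]),'\n',f(r.x).reshape(-1,2).round(1).tolist())
    print('tab',case(r.x,(-.116,0,.078),1))
    h=.0795; tc=[((293,86),(h,h)),((449,97),(h,-h)),((440,250),(-h,-h)),((283,240),(-h,h))]
    g=lambda p:np.ravel([np.subtract(proj('top',[*(R(p[2])@b+p[:2]),.034]),T(*a)[1:]) for a,b in tc])
    r=least_squares(g,[.5,0,0]);print('tray',r.x,np.degrees(r.x[2]),g(r.x).round(1))
    gp=at(*T(367,167),.076); print('bar',gp, at(*T(316,162),.076),at(*T(420,172),.076))
    for n,c in dict(red=(96,91),gold=(192,111),blue=(158,203)).items(): print(n,at(*T(*c),.040))
    for c in ((63,34),(245,76),(203,263),(15,221)): print('box',at(*T(*c),.027))
E
python3 fit.py
```

```text
case [ 0.50521571 -0.25513134 -0.19084074  0.17759496] [-10.93436904  10.17544187] 
 [[-1.0, -1.2], [1.9, 0.4], [2.2, -0.4], [-0.2, 1.0], [0.5, -1.1], [-0.4, -0.0], [0.1, 0.3], [-2.1, 0.8], [-0.2, -0.7], [-0.0, 2.0]]
tab [ 0.40057389 -0.2349154   0.11384205]
tray [ 0.53990919  0.03304126 -0.07058065] -4.043973141247647 [-0.2 -0.6  0.4 -0.9  0.2  0.8 -0.4  0.6]
bar [0.53920283 0.03336519 0.076     ] [0.54433158 0.08314804 0.076     ] [ 0.53406923 -0.01831483  0.076     ]
red [0.61817589 0.30368885 0.04      ]
gold [0.59754991 0.20724756 0.04      ]
blue [0.50570241 0.24111125 0.04      ]
box [0.67748722 0.3392971  0.027     ]
box [0.63369029 0.15466332 0.027     ]
box [0.44570454 0.1970795  0.027     ]
box [0.48851986 0.38630192 0.027     ]
```

```bash
cat >> h.py <<'E'
def go(x,y,z,ang=None):
    """turn (tool z) to bring tool y to world angle ang (deg, mod 180), then shift in tool axes after the turn"""
    s=sense(); Rm=s['ee_rot']; a0=np.degrees(np.arctan2(Rm[1,1],Rm[0,1])); t=0
    if ang is not None: t=-((ang-a0+90)%180-90)
    c,k=np.cos(np.radians(t)),np.sin(np.radians(t))
    R2=Rm@np.array([[c,-k,0],[k,c,0],[0,0,1]])
    d=R2.T@(np.array([x,y,z])-s['tcp_pos'])
    print('t',round(s['time_s'],2),'pos',s['tcp_pos'].round(4),'yang',round(a0,1),'F',s['wrist_force'].round(1),'grip',round(s['gripper_width'],3),round(s['gripper_force'],1),'j6',s['joints'][5].round(0))
    print(' turn rad',round(np.radians(t),4),' shift',d.round(4))
E
python3 -c "
from h import *
go(.4006,-.235,.24,79.1)"
```

```text
t 0.2 pos [ 0.2817 -0.5576  0.2916] yang 116.8 F [-0.   0.4  0.6] grip 0.998 0.0 j6 -15.0
 turn rad 0.658  shift [-0.0558  0.3392  0.0519]
```

>>> jog_arm --rows '[[[0,0,0,0.1645],[0,0,0,0.1645],[0,0,0,0.1645],[0,0,0,0.1645],[-0.007,0.0424,0.0065,0],[-0.007,0.0424,0.0065,0],[-0.007,0.0424,0.0065,0],[-0.007,0.0424,0.0065,0],[-0.007,0.0424,0.0065,0],[-0.007,0.0424,0.0065,0],[-0.007,0.0424,0.0065,0],[-0.007,0.0424,0.0065,0],[0,0,0,0],[0,0,0,0]]]' --claw 1

```text
time_s: 1.95
tcp_pos: [0.401, -0.2354, 0.2404]
ee_rot: [[-0.982, 0.189, 0.0], [0.189, 0.982, -0.0], [-0.0, -0.0, -1.0]]
wrist_force: [0.6, -1.1, -0.1]
gripper_width: 0.999
gripper_force: 0.0
```

```bash
python3 -c "
from h import *
go(.4006,-.235,.165,79.1)
a=capture('top')[:,:,::-1];b=capture('side')[:,:,::-1]
a=cv2.resize(a[200:300,330:430],(400,400),interpolation=2);b=cv2.resize(b[160:260,350:450],(400,400),interpolation=2)
cv2.imwrite('pics/c2.png',np.hstack([a,b]))"
```

```text
t 1.95 pos [ 0.401  -0.2354  0.2404] yang 79.1 F [ 0.6 -1.1 -0.1] grip 0.999 0.0 j6 -91.0
 turn rad 0.0006  shift [0.0005 0.0003 0.0754]
```

View pics/c2.png

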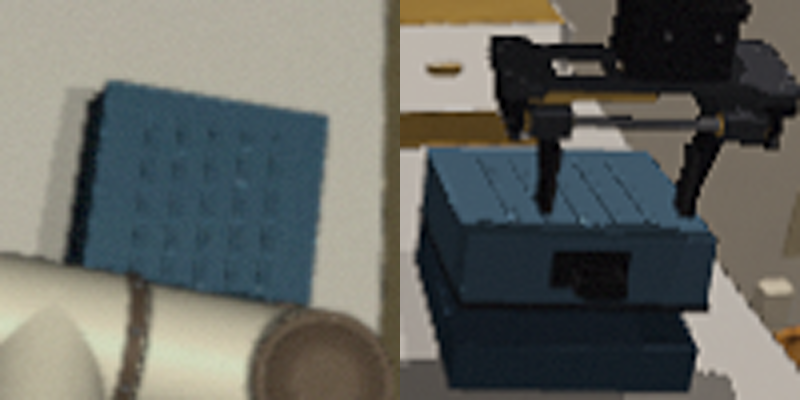

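The right picture shows the case's full front: lid corners (462,222), (716,236), (706,311), (455,303), base bottom (450,388), (690,391), tab about (598,278). The left one gives the lid back corners (108,80), (328,117).

```bash
python3 - <<'E'
from fit import *
T=lambda u,v:('top',330+u/4-.38,200+v/4-.38)
S=lambda u,v:('side',350+(u-400)/4-.38,160+v/4-.38)
h=.09
obs=[(T(108,80),(h,h,.103),1),(T(328,117),(h,-h,.103),1),(S(462,222),(-h,h,.103),1),(S(716,236),(-h,-h,.103),1),(S(706,311),(-h,-h,.043),1),(S(455,303),(-h,h,.043),1),
 (S(450,388),(-h,h,0),0),(S(690,391),(-h,-h,0),0),(S(695,348),(-h,-h,.042),0),(S(428,150),(h,h,.103),1),(S(652,152),(h,-h,.103),1),(S(600,281),(-.133,0,.078),1)]
f=lambda p:np.ravel([np.subtract(proj(o[0][0],case(p,o[1],o[2])),o[0][1:]) for o in obs])
r=least_squares(f,[.5,-.2,0,.2],loss='soft_l1');print('case',r.x,np.degrees(r.x[2:]),'\n',f(r.x).reshape(-1,2).round(1).tolist())
print('tab',case(r.x,(-.116,0,.078),1))
E
```

```text
case [ 0.5030958  -0.25333537 -0.18768052  0.19272262] [-10.75330151  11.04219295] 
 [[0.8, -0.5], [1.2, 0.3], [0.6, 0.9], [0.2, -1.1], [-0.3, -0.6], [0.4, -0.0], [-1.3, 0.6], [-1.2, 1.3], [0.4, 0.7], [-0.7, -1.5], [-1.1, -0.7], [0.4, 1.0]]
tab [ 0.39946552 -0.23365436  0.11680758]
```

>>> jog_arm --rows '[[[0,0.001,0.02,0],[0,0,0.02,0],[0,0,0.02,0],[0,0,0.013,0],[0,0,0,0],[0,0,0,0]]]' --claw 0.5

```text
time_s: 2.8
tcp_pos: [0.4016, -0.2347, 0.1678]
ee_rot: [[-0.982, 0.189, 0.001], [0.189, 0.982, -0.0], [-0.001, -0.0, -1.0]]
wrist_force: [-0.2, -0.2, 0.8]
gripper_width: 0.511
gripper_force: 0.0
```

>>> jog_arm --rows '[[[0,0,0,0],[0,0,0,0],[0,0,0,0],[0,0,0,0]]]' --claw 0.37

```text
time_s: 3.3
tcp_pos: [0.4014, -0.2349, 0.1678]
ee_rot: [[-0.982, 0.188, 0.001], [0.188, 0.982, -0.001], [-0.001, -0.001, -1.0]]
wrist_force: [-0.2, -4.7, 1.1]
gripper_width: 0.387
gripper_force: 30.0
```

>>> jog_arm --rows '[[[0,0,0,0],[0,0,0,0],[0,0,0,0],[0,0,0,0]]]' --claw 0.3

```text
time_s: 3.8
tcp_pos: [0.4014, -0.2349, 0.1677]
ee_rot: [[-0.982, 0.188, 0.001], [0.188, 0.982, -0.001], [-0.001, -0.001, -1.0]]
wrist_force: [-1.2, -5.0, 0.8]
gripper_width: 0.385
gripper_force: 30.0
```

>>> jog_arm --rows '[[[0,0,0,0],[0,0,0,0],[0,0,0,0],[0,0,0,0]]]' --claw 0.0

```text
time_s: 4.3
tcp_pos: [0.4013, -0.2349, 0.1677]
ee_rot: [[-0.982, 0.188, 0.0], [0.188, 0.982, -0.001], [-0.001, -0.001, -1.0]]
wrist_force: [-1.0, -4.9, 1.2]
gripper_width: 0.388
gripper_force: 30.0
```

>>> jog_arm --rows '[[[0,0,0,0],[0,0,0,0],[0,0,0,0]]]' --claw 0.387

```text
time_s: 4.68
tcp_pos: [0.4013, -0.2349, 0.1677]
ee_rot: [[-0.982, 0.188, 0.0], [0.188, 0.982, -0.001], [-0.001, -0.001, -1.0]]
wrist_force: [-0.4, -5.2, 0.5]
gripper_width: 0.383
gripper_force: 30.0
```

>>> jog_arm --rows '[[[0,0,0,0],[0,0,0,0],[0,0,0,0]]]' --claw 0.383

```text
time_s: 5.05
tcp_pos: [0.4013, -0.2349, 0.1677]
ee_rot: [[-0.982, 0.188, 0.0], [0.188, 0.982, -0.001], [-0.001, -0.001, -1.0]]
wrist_force: [-0.5, -5.7, -0.5]
gripper_width: 0.387
gripper_force: 21.5
```

```bash
python3 - <<'E'
from h import *
s=sense(); print(s['gripper_width'],s['gripper_force'])
# arc rows in tool axes: tool x = case -x, tool z = down
r=np.hypot(.206,.035);b=np.arctan2(.035,.206)
q0=.193
P=lambda q:np.array([-.09+.0+ .18-r*np.cos(q+b), .043+r*np.sin(q+b)])
qs=np.linspace(q0,1.78,41)
for a,c in zip(qs[:-1],qs[1:]): d=P(c)-P(a); print([round(-d[0],4),0,round(-d[1],4),0],end=', ')
E
```

```text
0.38664800786571435 21.493636071681976
[np.float64(-0.0031), 0, np.float64(-0.0077), 0], [np.float64(-0.0034), 0, np.float64(-0.0076), 0], [np.float64(-0.0037), 0, np.float64(-0.0074), 0], [np.float64(-0.004), 0, np.float64(-0.0073), 0], [np.float64(-0.0043), 0, np.float64(-0.0071), 0], [np.float64(-0.0045), 0, np.float64(-0.0069), 0], [np.float64(-0.0048), 0, np.float64(-0.0068), 0], [np.float64(-0.0051), 0, np.float64(-0.0066), 0], [np.float64(-0.0053), 0, np.float64(-0.0063), 0], [np.float64(-0.0056), 0, np.float64(-0.0061), 0], [np.float64(-0.0058), 0, np.float64(-0.0059), 0], [np.float64(-0.006), 0, np.float64(-0.0057), 0], [np.float64(-0.0063), 0, np.float64(-0.0054), 0], [np.float64(-0.0065), 0, np.float64(-0.0052), 0], [np.float64(-0.0067), 0, np.float64(-0.0049), 0], [np.float64(-0.0069), 0, np.float64(-0.0046), 0], [np.float64(-0.007), 0, np.float64(-0.0044), 0], [np.float64(-0.0072), 0, np.float64(-0.0041), 0], [np.float64(-0.0074), 0, np.float64(-0.0038), 0], [np.float64(-0.0075), 0, np.float64(-0.0035), 0], [np.float64(-0.0076), 0, np.float64(-0.0032), 0], [np.float64(-0
[... 216 characters left out ...]
t64(-0.0016), 0], [np.float64(-0.0082), 0, np.float64(-0.0013), 0], [np.float64(-0.0082), 0, np.float64(-0.001), 0], [np.float64(-0.0083), 0, np.float64(-0.0007), 0], [np.float64(-0.0083), 0, np.float64(-0.0003), 0], [np.float64(-0.0083), 0, np.float64(0.0), 0], [np.float64(-0.0083), 0, np.float64(0.0003), 0], [np.float64(-0.0083), 0, np.float64(0.0007), 0], [np.float64(-0.0082), 0, np.float64(0.001), 0], [np.float64(-0.0082), 0, np.float64(0.0013), 0], [np.float64(-0.0081), 0, np.float64(0.0016), 0], [np.float64(-0.0081), 0, np.float64(0.002), 0], [np.float64(-0.008), 0, np.float64(0.0023), 0], [np.float64(-0.0079), 0, np.float64(0.0026), 0], [np.float64(-0.0078), 0, np.float64(0.0029), 0],
```

>>> jog_arm --rows '[[[0,0,0,0],[0,0,0,0],[0,0,0,0]]]' --claw 0.388

```text
time_s: 5.42
tcp_pos: [0.4013, -0.2349, 0.1677]
ee_rot: [[-0.982, 0.188, 0.001], [0.188, 0.982, -0.001], [-0.001, -0.001, -1.0]]
wrist_force: [-0.0, -5.8, 0.7]
gripper_width: 0.389
gripper_force: 10.4
```

>>> jog_arm --rows '[[[0,0,0,0],[0,0,0,0],[0,0,0,0]]]' --claw 0.384

```text
time_s: 5.8
tcp_pos: [0.4013, -0.2349, 0.1677]
ee_rot: [[-0.982, 0.188, 0.001], [0.188, 0.982, -0.001], [-0.001, -0.001, -1.0]]
wrist_force: [-1.3, -6.3, 0.8]
gripper_width: 0.385
gripper_force: 19.2
```

>>> jog_arm --rows '[[[0,0,0,0],[0,0,0,0],[0,0,0,0]]]' --claw 0.38

```text
time_s: 6.18
tcp_pos: [0.4013, -0.2349, 0.1677]
ee_rot: [[-0.982, 0.188, 0.001], [0.188, 0.982, -0.001], [-0.001, -0.001, -1.0]]
wrist_force: [-0.4, -4.7, 1.0]
gripper_width: 0.386
gripper_force: 28.7
```

>>> jog_arm --rows '[[[0,0,0,0],[0,0,0,0]]]' --claw 0.0

```text
time_s: 6.42
tcp_pos: [0.4013, -0.2349, 0.1677]
ee_rot: [[-0.982, 0.188, 0.001], [0.188, 0.982, -0.001], [-0.001, -0.001, -1.0]]
wrist_force: [-1.4, -4.6, 0.5]
gripper_width: 0.386
gripper_force: 30.0
```

>>> jog_arm --rows '[[[-0.003,0,-0.0077,0],[-0.0034,0,-0.0076,0],[-0.0037,0,-0.0074,0],[-0.004,0,-0.0073,0],[-0.0043,0,-0.0071,0],[-0.0045,0,-0.0069,0]]]'

```text
time_s: 7.18
tcp_pos: [0.4221, -0.2386, 0.2104]
ee_rot: [[-0.982, 0.189, -0.005], [0.189, 0.982, 0.001], [0.005, -0.0, -1.0]]
wrist_force: [-1.9, -3.5, -4.9]
gripper_width: 0.389
gripper_force: 30.0
```

>>> jog_arm --rows '[[[-0.0048,0,-0.0068,0],[-0.005,0,-0.0066,0],[-0.0053,0,-0.0063,0],[-0.0056,0,-0.006,0],[-0.0058,0,-0.0059,0],[-0.006,0,-0.0057,0],[-0.0063,0,-0.0054,0],[-0.0065,0,-0.0052,0],[-0.0067,0,-0.0049,0],[-0.0069,0,-0.0046,0],[-0.007,0,-0.0044,0],[-0.0072,0,-0.004,0],[-0.0074,0,-0.0038,0],[-0.0075,0,-0.0035,0]]]'

```text
time_s: 8.93
tcp_pos: [0.5088, -0.2539, 0.2851]
ee_rot: [[-0.982, 0.189, -0.004], [0.189, 0.982, 0.003], [0.004, 0.002, -1.0]]
wrist_force: [-4.7, 4.4, 3.8]
gripper_width: 0.384
gripper_force: 30.0
```

>>> jog_arm --rows '[[[-0.0076,0,-0.0032,0],[-0.0078,0,-0.0029,0],[-0.0079,0,-0.0026,0],[-0.008,0,-0.0023,0],[-0.008,0,-0.002,0],[-0.008,0,-0.0016,0],[-0.0082,0,-0.0013,0],[-0.0082,0,-0.001,0],[-0.0083,0,-0.0007,0],[-0.0083,0,-0.0003,0]]]'

```text
time_s: 10.18
tcp_pos: [0.5895, -0.268, 0.3038]
ee_rot: [[-0.982, 0.188, 0.001], [0.188, 0.982, 0.003], [-0.001, 0.004, -1.0]]
wrist_force: [-2.1, 6.8, 4.7]
gripper_width: 0.384
gripper_force: 30.0
```

>>> jog_arm --rows '[[[-0.0083,0,0,0],[-0.0083,0,0.0003,0],[-0.0083,0,0.0007,0],[-0.0082,0,0.001,0],[-0.0082,0,0.0013,0],[-0.008,0,0.0016,0],[-0.008,0,0.002,0],[-0.008,0,0.0023,0],[-0.0079,0,0.0026,0],[-0.0078,0,0.0029,0],[0,0,0,0]]]'

```text
time_s: 11.55
tcp_pos: [0.6713, -0.2823, 0.2887]
ee_rot: [[-0.982, 0.187, 0.007], [0.187, 0.982, 0.004], [-0.006, 0.005, -1.0]]
wrist_force: [3.8, 7.4, 2.3]
gripper_width: 0.388
gripper_force: 30.0
```

```bash
python3 - <<'E'
from fit import *
go(0,0,0)
print('expected tab->TCP at q=1.78',case((.5031,-.2533,-.1877,1.78),(-.116,0,.078),1)+[0,0,.051])
crop('side','s3',300,100,160,160,3.75)
E
```

```text
t 11.55 pos [ 0.6713 -0.2823  0.2887] yang 79.2 F [3.8 7.4 2.3] grip 0.388 30.0 j6 -90.0
 turn rad 0.0  shift [0.714  0.1504 0.2853]
expected tab->TCP at q=1.78 [ 0.66718565 -0.28446574  0.28823967]
```

View pics/s3.png

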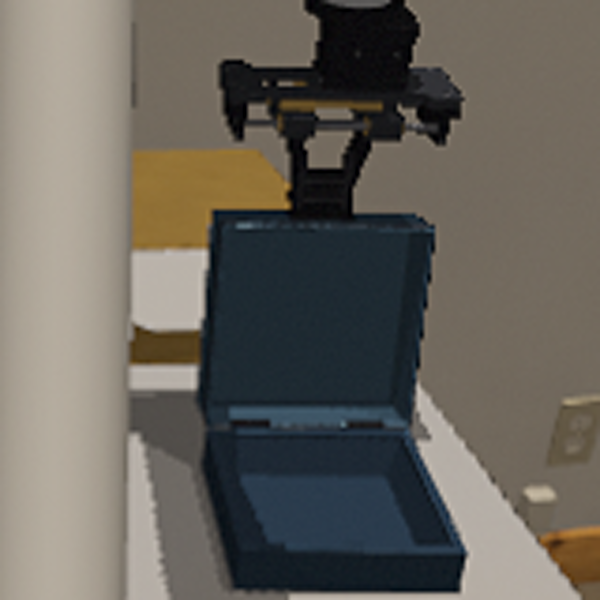

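The lid stands open, about 102° back, with the well fully visible. Releasing and rising.

>>> jog_arm --rows '[[[0,0,0,0],[0,0,0,0],[0,0,0,0],[0,0,-0.02,0],[0,0,-0.03,0],[0,0,-0.03,0],[0,0,0,0]]]' --claw 0.6

```text
time_s: 12.48
tcp_pos: [0.6689, -0.2866, 0.3712]
ee_rot: [[-0.982, 0.19, 0.006], [0.19, 0.982, -0.002], [-0.007, -0.001, -1.0]]
wrist_force: [0.3, 0.1, 0.2]
gripper_width: 0.601
gripper_force: 0.0
```

```bash
python3 - <<'E'
from h import *
go(.5395,.0332,.2,-4.04)
E
```

```text
t 12.47 pos [ 0.6689 -0.2866  0.3712] yang 79.1 F [0.3 0.1 0.2] grip 0.601 0.0 j6 -90.0
 turn rad 1.4504  shift [ 0.3102 -0.1527  0.1697]
```

>>> jog_arm --rows '[[[0,0,0,-0.169],[0,0,0,-0.169],[0,0,0,-0.169],[0,0,0,-0.169],[0,0,0,-0.169],[0,0,0,-0.169],[0,0,0,-0.169],[0,0,0,-0.169],[0,0,0,-0.169],[0,0,0,-0.17],[-0.0388,0.0191,0,0],[-0.0388,0.0191,0,0],[-0.0388,0.0191,0,0],[-0.0388,0.0191,0,0],[-0.0388,0.0191,0.034,0],[-0.0388,0.0191,0.034,0],[-0.0388,0.0191,0.034,0],[-0.0388,0.0191,0.034,0],[0,0,0.034,0],[0,0,0,0]]]' --claw 0.6

```text
time_s: 14.98
tcp_pos: [0.5356, 0.0342, 0.1946]
ee_rot: [[-0.07, -0.998, -0.007], [-0.998, 0.07, -0.002], [0.003, 0.007, -1.0]]
wrist_force: [0.8, -0.3, 0.9]
gripper_width: 0.601
gripper_force: 0.0
```

```bash
python3 - <<'E'
from h import *
go(.5395,.0332,.119,175.96)
a=capture('top')[:,:,::-1];b=capture('side')[:,:,::-1]
a=cv2.resize(a[200:300,330:430],(400,400),interpolation=2);b=cv2.resize(b[180:280,350:450],(400,400),interpolation=2)
cv2.imwrite('pics/c4.png',np.hstack([a,b]))
a=capture('top')[:,:,::-1];b=capture('side')[:,:,::-1]
a=cv2.resize(a[200:300,180:330],(600,400),interpolation=2)
cv2.imwrite('pics/c5.png',np.vstack([a,cv2.resize(b[190:290,180:330],(600,400),interpolation=2)])[:,:][:600])
E
```

```text
t 14.97 pos [0.5356 0.0342 0.1946] yang 176.0 F [ 0.8 -0.3  0.9] grip 0.601 0.0 j6 -25.0
 turn rad 0.0005  shift [ 0.0005 -0.0045  0.0756]
```

View pics/c4.png

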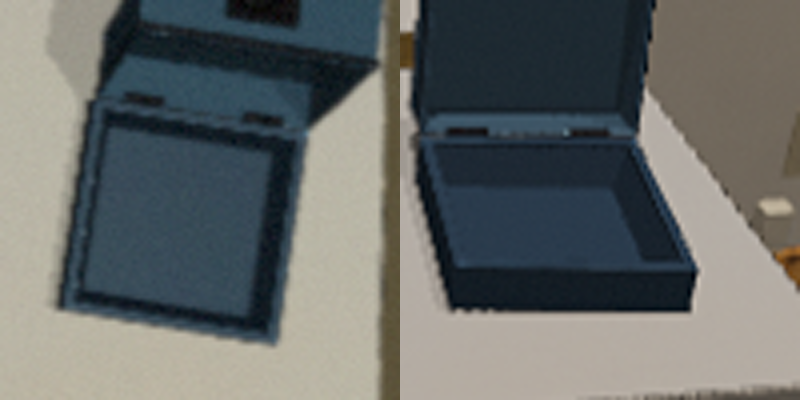

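The left picture shows the well from above: outer rim corners (62,308), (276,345), (308,130), (93,95), floor corners (83,290), (250,317), (270,152), (105,122). The right picture shows the same from the side: rim front (456,266), (697,268), bottom (450,311), (690,311).

```bash
python3 - <<'E'
from fit import *
T=lambda u,v:('top',330+u/4-.38,200+v/4-.38)
S=lambda u,v:('side',350+(u-400)/4-.38,180+v/4-.38)
h=.09;w=.07
obs=[(T(62,308),(-h,h,.042),0),(T(276,345),(-h,-h,.042),0),(T(308,130),(h,-h,.042),0),(T(93,95),(h,h,.042),0),
(T(83,290),(-w,w,.005),0),(T(250,317),(-w,-w,.005),0),(T(270,152),(w,-w,.005),0),(T(105,122),(w,w,.005),0),
(S(697,268),(-h,-h,.042),0),(S(450,311),(-h,h,0),0),(S(690,311),(-h,-h,0),0),(S(638,140),(h,-h,.042),0)]
for sel in (obs,obs[:8],obs[8:]):
  f=lambda p:np.ravel([np.subtract(proj(o[0][0],case([*p,0],o[1],0)),o[0][1:]) for o in sel])
  r=least_squares(f,[.5,-.2,0],loss='soft_l1');print('case',r.x,np.degrees(r.x[2:]),'\n',f(r.x).reshape(-1,2).round(1).tolist())
E
```

```text
case [ 0.50631488 -0.25359914 -0.16467668] [-9.43527893] 
 [[0.2, 0.6], [0.8, 0.1], [0.3, 0.1], [0.4, 0.2], [0.2, -0.1], [-0.5, -0.2], [0.3, 0.1], [0.7, 1.1], [-0.1, -0.4], [-0.8, -0.3], [-1.0, 0.2], [-1.2, -1.0]]
case [ 0.50711904 -0.25255804 -0.1660866 ] [-9.51606131] 
 [[-0.2, 0.3], [0.4, -0.1], [0.0, -0.1], [0.1, -0.0], [-0.2, -0.3], [-0.8, -0.4], [0.1, -0.1], [0.4, 0.8]]
case [ 0.50452199 -0.25562556 -0.17128761] [-9.81405711] 
 [[0.7, 0.0], [-0.2, -0.2], [-0.3, 0.6], [-0.1, -0.7]]
```

View pics/c5.png

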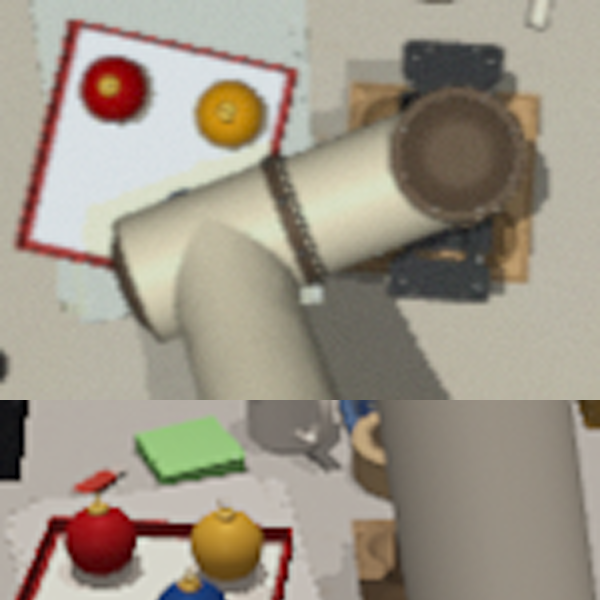

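>>> jog_arm --rows '[[[0,-0.004,0.025,0],[0,0,0.025,0],[0,0,0.025,0],[0,0,0,0],[0,0,0,0]]]' --claw 0.6

```text
time_s: 15.8
tcp_pos: [0.5428, 0.0342, 0.1241]
ee_rot: [[-0.07, -0.998, 0.003], [-0.998, 0.07, 0.001], [-0.001, -0.003, -1.0]]
wrist_force: [0.2, 0.8, -0.3]
gripper_width: 0.599
gripper_force: 0.0
```

>>> jog_arm --rows '[[[0,0,0,0],[0,0,0,0],[0,0,0,0],[0,0,0,0],[0,0,0,0],[0,0,0,0]]]' --claw 0

```text
time_s: 16.55
tcp_pos: [0.5411, 0.0341, 0.1224]
ee_rot: [[-0.07, -0.998, -0.002], [-0.998, 0.07, -0.0], [0.001, 0.002, -1.0]]
wrist_force: [-2.3, -0.1, 2.4]
gripper_width: 0.136
gripper_force: 30.0
```

>>> jog_arm --rows '[[[0,0,-0.01,0],[0,0,-0.03,0],[0,0,-0.04,0],[0,0,-0.04,0],[0,0,0,0],[0,0,0,0]]]'

```text
time_s: 17.3
tcp_pos: [0.5411, 0.0342, 0.242]
ee_rot: [[-0.07, -0.998, -0.001], [-0.998, 0.07, 0.0], [-0.0, 0.001, -1.0]]
wrist_force: [-0.1, 0.4, -1.6]
gripper_width: 0.138
gripper_force: 30.0
```

```bash
python3 - <<'E'
from h import *
go(.5065,-.2535,.235,170.5)
E
```

```text
t 17.3 pos [0.5411 0.0342 0.242 ] yang 176.0 F [-0.1  0.4 -1.6] grip 0.138 30.0 j6 -25.0
 turn rad 0.0953  shift [ 0.2895 -0.0133  0.0069]
```

>>> jog_arm --rows '[[[0,0,0,0.0953],[0.036,-0.0016,0,0],[0.036,-0.0016,0,0],[0.036,-0.0016,0,0],[0.036,-0.0017,0,0],[0.036,-0.0017,0,0],[0.036,-0.0017,0,0],[0.036,-0.0017,0,0],[0.036,-0.0017,0,0],[0,0,0,0],[0,0,0,0],[0,0,0,0]]]'

```text
time_s: 18.8
tcp_pos: [0.5074, -0.2512, 0.242]
ee_rot: [[-0.163, -0.987, -0.001], [-0.987, 0.163, 0.0], [-0.0, 0.001, -1.0]]
wrist_force: [-0.2, 0.4, -1.2]
gripper_width: 0.134
gripper_force: 30.0
```

```bash
python3 - <<'E'
from h import *
go(.5065,-.2527,.127,170.5)
a=capture('top')[:,:,::-1];b=capture('side')[:,:,::-1]
a=cv2.resize(a[200:300,330:430],(400,400),interpolation=2);b=cv2.resize(b[160:260,350:450],(400,400),interpolation=2)
cv2.imwrite('pics/c6.png',np.hstack([a,b]))
E
```

```text
t 18.8 pos [ 0.5074 -0.2512  0.242 ] yang 170.6 F [-0.2  0.4 -1.2] grip 0.134 30.0 j6 1.0
 turn rad 0.0016  shift [0.0017 0.0005 0.115 ]
```

View pics/c6.png

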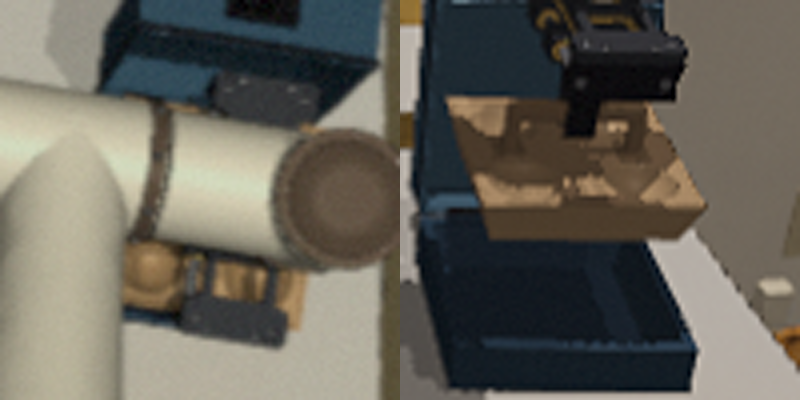

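The tray hangs level over the well and lined up with it. Lowering in stages while watching the force.

>>> jog_arm --rows '[[[0.0015,0.0005,0.02,0.001],[0,0,0.02,0],[0,0,0.02,0],[0,0,0.02,0],[0,0,0.01,0],[0,0,0.005,0],[0,0,0,0],[0,0,0,0]]]'

```text
time_s: 19.9
tcp_pos: [0.5072, -0.2535, 0.1483]
ee_rot: [[-0.165, -0.986, 0.001], [-0.986, 0.165, -0.0], [0.0, -0.001, -1.0]]
wrist_force: [-0.0, 0.4, -2.5]
gripper_width: 0.135
gripper_force: 30.0
```

>>> jog_arm --rows '[[[0,0,0.004,0],[0,0,0.004,0],[0,0,0.003,0],[0,0,0.002,0],[0,0,0,0],[0,0,0,0]]]'

```text
time_s: 20.65
tcp_pos: [0.5068, -0.2535, 0.1346]
ee_rot: [[-0.166, -0.986, 0.0], [-0.986, 0.166, -0.0], [0.0, -0.0, -1.0]]
wrist_force: [-0.4, 0.2, -1.0]
gripper_width: 0.137
gripper_force: 30.0
```

>>> jog_arm --rows '[[[0,0,0.002,0],[0,0,0.002,0],[0,0,0,0],[0,0,0,0]]]'

```text
time_s: 21.15
tcp_pos: [0.5062, -0.2533, 0.1303]
ee_rot: [[-0.166, -0.986, -0.001], [-0.986, 0.166, 0.0], [-0.0, 0.001, -1.0]]
wrist_force: [-1.7, 0.6, -1.5]
gripper_width: 0.136
gripper_force: 30.0
```

>>> jog_arm --rows '[[[0,0,0.001,0],[0,0,0.001,0],[0,0,0.001,0],[0,0,0,0],[0,0,0,0]]]'

```text
time_s: 21.78
tcp_pos: [0.5056, -0.2534, 0.1281]
ee_rot: [[-0.166, -0.986, -0.002], [-0.986, 0.166, 0.0], [0.0, 0.002, -1.0]]
wrist_force: [-6.2, 2.0, 4.5]
gripper_width: 0.137
gripper_force: 30.1
```

>>> jog_arm --rows '[[[0,0,0.001,0],[0,0,0,0],[0,0,0,0]]]'

```text
time_s: 22.15
tcp_pos: [0.5055, -0.2534, 0.1279]
ee_rot: [[-0.165, -0.986, -0.002], [-0.986, 0.165, 0.0], [0.0, 0.002, -1.0]]
wrist_force: [-7.8, 1.7, 9.8]
gripper_width: 0.131
gripper_force: 30.1
```

>>> jog_arm --rows '[[[0,0.001,0,0],[0,0.001,0,0],[0,0,0,0],[0,0,0,0]]]'

```text
time_s: 22.65
tcp_pos: [0.5053, -0.2533, 0.1279]
ee_rot: [[-0.165, -0.986, 0.002], [-0.986, 0.165, -0.001], [0.001, -0.002, -1.0]]
wrist_force: [-4.0, 1.3, 6.4]
gripper_width: 0.135
gripper_force: 30.0
```

>>> jog_arm --rows '[[[0,0,0.0005,0],[0,0,0.0005,0],[0,0,0,0],[0,0,0,0]]]'

```text
time_s: 23.15
tcp_pos: [0.5052, -0.2533, 0.1278]
ee_rot: [[-0.165, -0.986, 0.002], [-0.986, 0.165, -0.001], [0.001, -0.002, -1.0]]
wrist_force: [-5.3, 1.4, 11.6]
gripper_width: 0.135
gripper_force: 30.0
```

>>> jog_arm --rows '[[[0,0,-0.0015,0],[0,0,0,0],[0,0,0,0],[0,0,0,0],[0,0,-0.02,0],[0,0,-0.03,0],[0,0,-0.04,0],[0,0,-0.04,0],[0,0,0,-0.174],[0,0,0,-0.174],[0,0,0,-0.174],[0,0,0,-0.174],[0,0,0,-0.175],[0,0,0,-0.175],[0,0,0,-0.175],[0,0,0,-0.175],[0,0,0,-0.175],[0,0,0,0]]]' --claw 0.5

```text
time_s: 25.4
tcp_pos: [0.5047, -0.2531, 0.2568]
ee_rot: [[0.986, -0.167, -0.0], [-0.167, -0.986, 0.0], [-0.0, -0.0, -1.0]]
wrist_force: [0.7, -0.2, -0.3]
gripper_width: 0.497
gripper_force: 0.0
```

```bash
python3 - <<'E'
from h import *
go(.5975,.2072,.2,80.5)
E
```

```text
t 25.4 pos [ 0.5047 -0.2531  0.2568] yang -99.6 F [ 0.7 -0.2 -0.3] grip 0.497 0.0 j6 91.0
 turn rad -0.0024  shift [ 0.0156 -0.4693  0.0568]
```

>>> jog_arm --rows '[[[0.0016,-0.047,0,0],[0.0016,-0.047,0,0],[0.0016,-0.047,0,0],[0.0016,-0.047,0,0],[0,0,0,0],[0,0,0,0]]]' --claw 0.86

```text
time_s: 26.15
tcp_pos: [0.542, -0.0688, 0.2569]
ee_rot: [[0.986, -0.167, -0.0], [-0.167, -0.986, -0.0], [-0.0, 0.0, -1.0]]
wrist_force: [-0.4, -0.7, 1.3]
gripper_width: 0.853
gripper_force: 0.0
```

```bash
python3 - <<'E'
from h import *
go(.5975,.2072,.2,80.5)
t=capture('top')[:,:,::-1];b=capture('side')[:,:,::-1]
k=lambda i,u,v,w,h,f:cv2.resize(i[v:v+h,u:u+w],None,fx=f,fy=f,interpolation=2)
A=k(t,335,215,100,75,4);B=k(b,350,200,100,75,4);C=k(t,180,200,100,75,4);D=k(b,170,205,100,75,4)
cv2.imwrite('pics/c7.png',np.vstack([np.hstack([A,B]),np.hstack([C,D])]))
E
```

```text
t 26.15 pos [ 0.542  -0.0688  0.2569] yang -99.6 F [-0.4 -0.7  1.3] grip 0.853 0.0 j6 71.0
 turn rad -0.0016  shift [ 0.0092 -0.2813  0.0569]
```

View pics/c7.png

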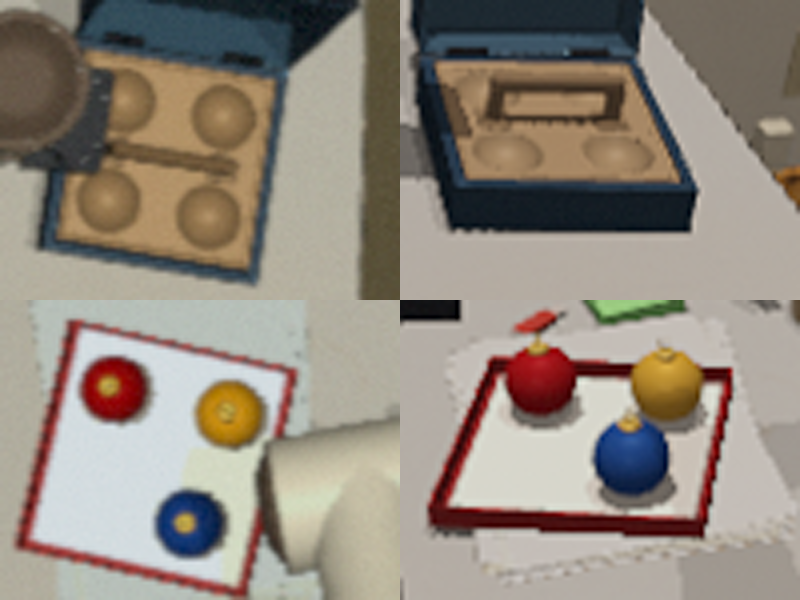

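The top row shows the tray nested flush, dimples at (209,217), (108,201), (223,117). The bottom row gives the baubles: red (114,389)/(541,381), gold (231,414)/(667,386), blue (190,523)/(632,457).

```bash
python3 - <<'E'
from fit import *
def tri(a,b):
    f=lambda p:np.ravel([np.subtract(proj(n,p),(u,v)) for n,u,v in(a,b)])
    r=least_squares(f,[.55,.2,.04]);return r.x.round(4),f(r.x).round(2)
for n,a,b in(('red',(114,389),(541,381)),('gold',(231,414),(667,386)),('blue',(190,523),(632,457))):
    t=('top',180+a[0]/4-.38,200+(a[1]-300)/4-.38); print(n,*tri(t,('side',170+(b[0]-400)/4-.38,205+(b[1]-300)/4-.38)),at(*t,.04).round(4))
for (u,v),l in(((209,217),(-.042,-.042)),((108,201),(-.042,.042)),((223,117),(.042,-.042))):
    print('pocket',at('top',335+u/4-.38,215+v/4-.38,.035).round(4), (R(-.166)@l+[.5052,-.2533]).round(4))
print((R(-.166)@(.042,.042)+[.5052,-.2533]).round(4))
E
```

```text
red [0.6187 0.3045 0.0361] [ 0.25  0.02 -0.24 -0.02] [0.6185 0.3048 0.04  ]
gold [0.5972 0.207  0.0361] [ 0.06  0.01 -0.05 -0.  ] [0.597  0.2068 0.04  ]
blue [0.5063 0.2407 0.0371] [ 0.13  0.01 -0.11 -0.01] [0.5063 0.2409 0.04  ]
pocket [ 0.4592 -0.2893  0.035 ] [ 0.4568 -0.2878]
pocket [ 0.4728 -0.2059  0.035 ] [ 0.4707 -0.2049]
pocket [ 0.5421 -0.3028  0.035 ] [ 0.5397 -0.3017]
[ 0.5536 -0.2188]
```

>>> jog_arm --rows '[[[0.0015,-0.047,0,0],[0.0015,-0.047,0,0],[0.0015,-0.047,0,0],[0.0015,-0.047,0,0],[0.0015,-0.047,0.028,0],[0.0015,-0.047,0.028,0],[0,0,0,0],[0,0,0,0]]]' --claw 0.86

```text
time_s: 27.25
tcp_pos: [0.5979, 0.2068, 0.2011]
ee_rot: [[0.986, -0.167, -0.0], [-0.167, -0.986, -0.001], [-0.0, 0.001, -1.0]]
wrist_force: [0.4, 0.2, -0.8]
gripper_width: 0.862
gripper_force: 0.0
```

```bash
python3 - <<'E'
from h import *
go(.597,.2068,.1,80.5)
crop('side','s8',160,170,130,120,5)
E
```

```text
t 27.25 pos [0.5979 0.2068 0.2011] yang -99.6 F [ 0.4  0.2 -0.8] grip 0.862 0.0 j6 47.0
 turn rad -0.0017  shift [-9.000e-04  1.000e-04  1.011e-01]
```

View pics/s8.png

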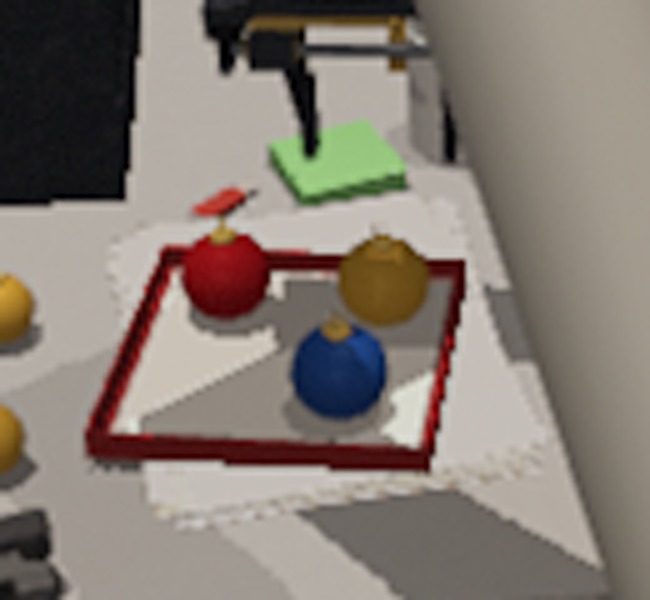

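The baubles haven't moved and the gripper is over the gold one. Descending.

>>> jog_arm --rows '[[[-0.001,0,0.03,0],[0,0,0.03,0],[0,0,0.03,0],[0,0,0.012,0],[0,0,0,0],[0,0,0,0]]]'

```text
time_s: 28.05
tcp_pos: [0.5976, 0.2082, 0.1008]
ee_rot: [[0.986, -0.166, 0.003], [-0.166, -0.986, 0.001], [0.002, -0.002, -1.0]]
wrist_force: [0.0, -0.4, -0.3]
gripper_width: 0.861
gripper_force: 0.0
```

>>> jog_arm --rows '[[[0,0,0,0],[0,0,0,0],[0,0,0,0],[0,0,0,0]]]' --claw 0.69

```text
time_s: 28.55
tcp_pos: [0.5966, 0.2081, 0.0991]
ee_rot: [[0.986, -0.165, 0.0], [-0.165, -0.986, 0.0], [0.0, -0.0, -1.0]]
wrist_force: [-0.6, 0.8, -0.5]
gripper_width: 0.697
gripper_force: 0.0
```

>>> jog_arm --rows '[[[0,0,0,0],[0,0,0,0],[0,0,0,0]]]' --claw 0.668

```text
time_s: 28.92
tcp_pos: [0.5966, 0.2081, 0.099]
ee_rot: [[0.986, -0.165, -0.0], [-0.165, -0.986, -0.0], [-0.0, 0.0, -1.0]]
wrist_force: [0.7, 0.2, -0.4]
gripper_width: 0.667
gripper_force: 0.0
```

>>> jog_arm --rows '[[[0,0,0,0],[0,0,0,0],[0,0,0,0]]]' --claw 0.666

```text
time_s: 29.3
tcp_pos: [0.5967, 0.2081, 0.0991]
ee_rot: [[0.986, -0.165, 0.0], [-0.165, -0.986, 0.0], [0.0, -0.0, -1.0]]
wrist_force: [0.0, -0.4, -0.7]
gripper_width: 0.668
gripper_force: 0.0
```

>>> jog_arm --rows '[[[0,0,0,0],[0,0,0,0],[0,0,0,0]]]' --claw 0.664

```text
time_s: 29.68
tcp_pos: [0.5967, 0.2081, 0.0991]
ee_rot: [[0.986, -0.165, 0.0], [-0.165, -0.986, 0.0], [0.0, -0.0, -1.0]]
wrist_force: [0.3, -0.1, 0.2]
gripper_width: 0.666
gripper_force: 0.9
```

>>> jog_arm --rows '[[[0,0,0,0],[0,0,0,0],[0,0,0,0]]]' --claw 0.662

```text
time_s: 30.05
tcp_pos: [0.5966, 0.2081, 0.0991]
ee_rot: [[0.986, -0.165, 0.0], [-0.165, -0.986, 0.0], [0.0, -0.0, -1.0]]
wrist_force: [1.0, 0.1, -0.6]
gripper_width: 0.659
gripper_force: 2.5
```

>>> jog_arm --rows '[[[0,0,0,0],[0,0,0,0],[0,0,0,0]]]' --claw 0.659

```text
time_s: 30.42
tcp_pos: [0.5966, 0.2081, 0.0991]
ee_rot: [[0.986, -0.165, 0.0], [-0.165, -0.986, 0.0], [0.0, -0.0, -1.0]]
wrist_force: [-0.1, 0.3, 0.3]
gripper_width: 0.665
gripper_force: 5.8
```

>>> jog_arm --rows '[[[0,0,0,0],[0,0,0,0],[0,0,0,0]]]' --claw 0.657

```text
time_s: 30.8
tcp_pos: [0.5966, 0.2081, 0.099]
ee_rot: [[0.986, -0.165, 0.0], [-0.165, -0.986, 0.0], [0.0, -0.0, -1.0]]
wrist_force: [0.5, 0.4, 0.6]
gripper_width: 0.658
gripper_force: 8.5
```

>>> jog_arm --rows '[[[0,0,-0.01,0],[0,0,-0.02,0],[0,0,-0.03,0],[0,0,-0.03,0],[0,0,-0.03,0],[0,0,0,0]]]'

```text
time_s: 31.55
tcp_pos: [0.5978, 0.2087, 0.2228]
ee_rot: [[0.986, -0.165, 0.006], [-0.165, -0.986, 0.003], [0.006, -0.004, -1.0]]
wrist_force: [-0.2, -0.5, -1.1]
gripper_width: 0.656
gripper_force: 8.5
```

```bash
python3 - <<'E'
from h import *
go(.541,-.302,.21,80.5)
E
```

```text
t 31.55 pos [0.5978 0.2087 0.2228] yang -99.5 F [-0.2 -0.5 -1.1] grip 0.656 8.5 j6 47.0
 turn rad 0.0001  shift [0.0282 0.5131 0.0107]
```

>>> jog_arm --rows '[[[0.0012,0.02,0,0],[0.0024,0.043,0,0],[0.0024,0.043,0,0],[0.0024,0.043,0,0],[0.0024,0.043,0,0],[0.0024,0.043,0,0],[0.0024,0.043,0,0],[0.0024,0.043,0,0],[0.0024,0.043,0,0],[0.0024,0.043,0,0],[0.0024,0.043,0,0],[0.0024,0.043,0,0],[0.0012,0.02,0,0],[0,0,0,0],[0,0,0,0]]]'

```text
time_s: 33.42
tcp_pos: [0.5399, -0.3019, 0.2186]
ee_rot: [[0.986, -0.165, -0.001], [-0.165, -0.986, 0.001], [-0.001, -0.0, -1.0]]
wrist_force: [-0.7, -0.4, -0.0]
gripper_width: 0.657
gripper_force: 8.5
```

```bash
python3 - <<'E'
from h import *
go(.541,-.302,.12,80.5)
E
```

```text
t 33.42 pos [ 0.5399 -0.3019  0.2186] yang -99.5 F [-0.7 -0.4 -0. ] grip 0.657 8.5 j6 95.0
 turn rad 0.0002  shift [ 0.0012 -0.0001  0.0986]
```

>>> jog_arm --rows '[[[0.001,0,0.03,0],[0,0,0.03,0],[0,0,0.02,0],[0,0,0.012,0],[0,0,0.006,0],[0,0,0,0],[0,0,0,0]]]'

```text
time_s: 34.3
tcp_pos: [0.5417, -0.3029, 0.122]
ee_rot: [[0.986, -0.165, 0.002], [-0.165, -0.986, -0.001], [0.002, 0.0, -1.0]]
wrist_force: [-0.2, -0.5, 0.4]
gripper_width: 0.659
gripper_force: 8.5
```

>>> jog_arm --rows '[[[0,0,0.002,0],[0,0,0.002,0],[0,0,0.001,0],[0,0,0,0],[0,0,0,0]]]'

```text
time_s: 34.92
tcp_pos: [0.5412, -0.3028, 0.1161]
ee_rot: [[0.986, -0.165, 0.0], [-0.165, -0.986, -0.0], [0.0, 0.0, -1.0]]
wrist_force: [0.2, 0.0, -0.1]
gripper_width: 0.658
gripper_force: 8.5
```

>>> jog_arm --rows '[[[0,0,0.001,0],[0,0,0.001,0],[0,0,0,0],[0,0,0,0]]]'

```text
time_s: 35.42
tcp_pos: [0.5412, -0.3028, 0.114]
ee_rot: [[0.986, -0.165, -0.0], [-0.165, -0.986, -0.0], [-0.0, 0.0, -1.0]]
wrist_force: [0.5, -0.5, 0.5]
gripper_width: 0.656
gripper_force: 8.5
```

>>> jog_arm --rows '[[[0,0,0.001,0],[0,0,0,0],[0,0,0,0]]]'

```text
time_s: 35.8
tcp_pos: [0.5412, -0.3028, 0.113]
ee_rot: [[0.986, -0.165, -0.0], [-0.165, -0.986, 0.0], [-0.0, -0.0, -1.0]]
wrist_force: [-0.3, -0.0, 0.2]
gripper_width: 0.659
gripper_force: 8.5
```

>>> jog_arm --rows '[[[0,0,0,0],[0,0,0,0],[0,0,0,0]]]' --claw 0.67

```text
time_s: 36.17
tcp_pos: [0.5413, -0.3028, 0.1131]
ee_rot: [[0.986, -0.165, 0.0], [-0.165, -0.986, -0.0], [0.0, 0.0, -1.0]]
wrist_force: [-0.5, -0.8, 0.7]
gripper_width: 0.674
gripper_force: 0.1
```

>>> jog_arm --rows '[[[0,0,0,0],[0,0,0,0],[0,0,0,0],[0,0,-0.01,0],[0,0,-0.02,0],[0,0,-0.03,0],[0,0,-0.045,0],[0,0,0,0]]]' --claw 0.73

```text
time_s: 37.17
tcp_pos: [0.5432, -0.3036, 0.2235]
ee_rot: [[0.986, -0.165, 0.01], [-0.165, -0.986, -0.004], [0.01, 0.002, -1.0]]
wrist_force: [0.3, -0.5, -0.3]
gripper_width: 0.725
gripper_force: 0.0
```

```bash
python3 - <<'E'
from h import *
go(.5063,.2408,.2,80.5)
E
```

```text
t 37.17 pos [ 0.5432 -0.3036  0.2235] yang -99.5 F [ 0.3 -0.5 -0.3] grip 0.725 0.0 j6 95.0
 turn rad 0.0005  shift [-0.1265 -0.5309  0.0211]
```

>>> jog_arm --rows '[[[-0.0104,-0.0442,0,0],[-0.0104,-0.0442,0,0],[-0.0104,-0.0442,0,0],[-0.0104,-0.0442,0,0],[-0.0104,-0.0442,0,0],[-0.0104,-0.0442,0,0],[-0.0104,-0.0442,0,0],[-0.0104,-0.0442,0,0],[0,0,0,0],[0,0,0,0]]]' --claw 0.86

```text
time_s: 38.42
tcp_pos: [0.5173, 0.0596, 0.2178]
ee_rot: [[0.986, -0.165, -0.001], [-0.165, -0.986, -0.0], [-0.001, 0.0, -1.0]]
wrist_force: [-0.6, 0.5, 0.5]
gripper_width: 0.86
gripper_force: 0.0
```

```bash
python3 - <<'E'
from h import *
go(.5063,.2408,.2,80.5)
t=capture('top')[:,:,::-1];b=capture('side')[:,:,::-1]
k=lambda i,u,v,w,h,f:cv2.resize(i[v:v+h,u:u+w],None,fx=f,fy=f,interpolation=2)
A=k(t,335,215,100,75,4);B=k(b,350,200,100,75,4);C=k(t,180,200,100,75,4);D=k(b,170,205,100,75,4)
cv2.imwrite('pics/c9.png',np.vstack([np.hstack([A,B]),np.hstack([C,D])]))
E
```

```text
t 38.42 pos [0.5173 0.0596 0.2178] yang -99.5 F [-0.6  0.5  0.5] grip 0.86 0.0 j6 56.0
 turn rad 0.0001  shift [-0.0407 -0.1769  0.0178]
```

View pics/c9.png

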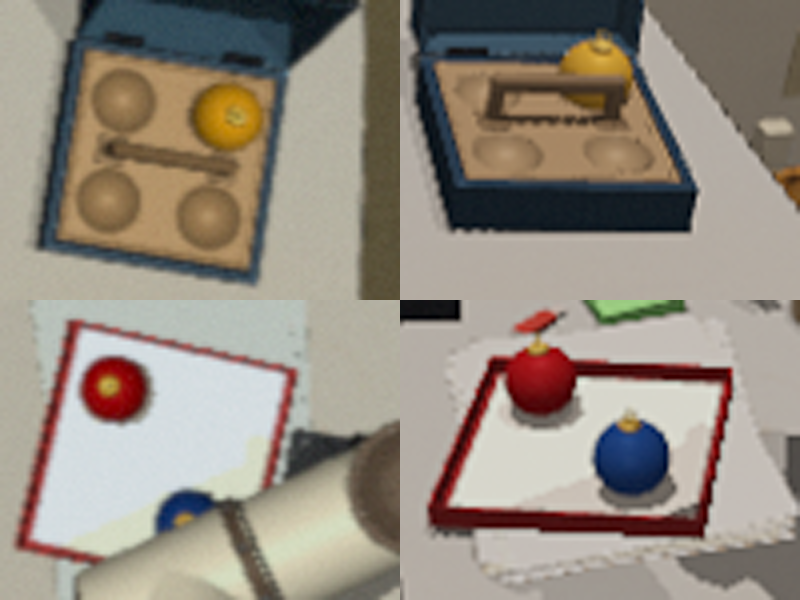

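Gold sits in dimple 4, and red (541,381) and blue (632,457) are unmoved. On to blue.

>>> jog_arm --rows '[[[-0.0102,-0.0442,0,0],[-0.0102,-0.0442,0,0],[-0.0102,-0.0442,0,0],[-0.0101,-0.0443,0,0],[0,0,0.03,0],[0,0,0.03,0],[0,0,0.03,0],[0,0,0.02,0],[0,0,0.008,0],[0,0,0,0],[0,0,0,0],[0,0,0,0]]]'

```text
time_s: 40.02
tcp_pos: [0.5071, 0.2411, 0.101]
ee_rot: [[0.986, -0.165, 0.001], [-0.165, -0.986, 0.001], [0.001, -0.001, -1.0]]
wrist_force: [0.8, -0.4, -0.4]
gripper_width: 0.861
gripper_force: 0.0
```

>>> jog_arm --rows '[[[0,0,0,0],[0,0,0,0],[0,0,0,0],[0,0,0,0]]]' --claw 0.69

```text
time_s: 40.52
tcp_pos: [0.5067, 0.2409, 0.1001]
ee_rot: [[0.986, -0.165, 0.0], [-0.165, -0.986, 0.0], [0.0, -0.0, -1.0]]
wrist_force: [0.4, 0.4, 0.1]
gripper_width: 0.694
gripper_force: 0.0
```

>>> jog_arm --rows '[[[0,0,0,0],[0,0,0,0],[0,0,0,0]]]' --claw 0.664

```text
time_s: 40.9
tcp_pos: [0.5067, 0.2409, 0.1]
ee_rot: [[0.986, -0.165, -0.0], [-0.165, -0.986, -0.0], [-0.0, 0.0, -1.0]]
wrist_force: [0.1, 0.2, 0.8]
gripper_width: 0.667
gripper_force: 0.4
```

>>> jog_arm --rows '[[[0,0,0,0],[0,0,0,0]]]' --claw 0.66

```text
time_s: 41.15
tcp_pos: [0.5067, 0.2409, 0.1]
ee_rot: [[0.986, -0.165, -0.0], [-0.165, -0.986, -0.0], [-0.0, 0.0, -1.0]]
wrist_force: [-0.1, 0.2, -0.5]
gripper_width: 0.663
gripper_force: 4.4
```

>>> jog_arm --rows '[[[0,0,0,0],[0,0,0,0],[0,0,0,0]]]' --claw 0.657

```text
time_s: 41.52
tcp_pos: [0.5067, 0.2409, 0.1001]
ee_rot: [[0.986, -0.165, -0.0], [-0.165, -0.986, 0.0], [-0.0, -0.0, -1.0]]
wrist_force: [0.8, 0.6, 0.6]
gripper_width: 0.659
gripper_force: 8.5
```

>>> jog_arm --rows '[[[0,0,-0.01,0],[0,0,-0.02,0],[0,0,-0.03,0],[0,0,-0.03,0],[0,0,-0.03,0],[0,0,0,0],[0,0,0,0]]]'

```text
time_s: 42.4
tcp_pos: [0.5062, 0.2406, 0.2197]
ee_rot: [[0.986, -0.166, -0.001], [-0.166, -0.986, -0.0], [-0.001, 0.0, -1.0]]
wrist_force: [-0.3, 0.4, -0.9]
gripper_width: 0.664
gripper_force: 8.5
```

```bash
python3 - <<'E'
from h import *
go(.555,-.219,.21,80.5)
E
```

```text
t 42.4 pos [0.5062 0.2406 0.2197] yang -99.5 F [-0.3  0.4 -0.9] grip 0.664 8.5 j6 39.0
 turn rad -0.0007  shift [0.124  0.4452 0.0097]
```

>>> jog_arm --rows '[[[0.006,0.0222,0,0],[0.0112,0.0401,0,0],[0.0112,0.0401,0,0],[0.0112,0.0401,0,0],[0.0112,0.0401,0,0],[0.0112,0.0401,0,0],[0.0112,0.0401,0,0],[0.0112,0.0401,0,0],[0.0112,0.0401,0,0],[0.0112,0.0401,0,0],[0.0112,0.0401,0,0],[0.006,0.0222,0,0],[0,0,0,0],[0,0,0,0],[0,0,0,0]]]'

```text
time_s: 44.28
tcp_pos: [0.5551, -0.2182, 0.2199]
ee_rot: [[0.986, -0.164, -0.001], [-0.164, -0.986, 0.0], [-0.001, -0.0, -1.0]]
wrist_force: [-1.0, 0.6, -0.8]
gripper_width: 0.657
gripper_force: 8.5
```

>>> jog_arm --rows '[[[0,0,0.03,0],[0,0,0.03,0],[0,0,0.02,0],[0,0,0.012,0],[0,0,0.006,0],[0,0,0,0],[0,0,0,0],[0,0,0,0]]]'

```text
time_s: 45.28
tcp_pos: [0.5557, -0.2189, 0.1228]
ee_rot: [[0.986, -0.165, 0.001], [-0.165, -0.986, -0.0], [0.001, -0.0, -1.0]]
wrist_force: [-0.0, 0.0, -0.0]
gripper_width: 0.66
gripper_force: 8.5
```

```bash
python3 - <<'E'
from h import *
go(.555,-.219,.1138,80.5)
E
```

```text
t 45.27 pos [ 0.5557 -0.2189  0.1228] yang -99.5 F [-0.  0. -0.] grip 0.66 8.5 j6 86.0
 turn rad -0.0002  shift [-0.0007  0.0002  0.009 ]
```

>>> jog_arm --rows '[[[-0.0005,0,0.002,0],[0,0,0.002,0],[0,0,0.002,0],[0,0,0.001,0],[0,0,0.001,0],[0,0,0,0],[0,0,0,0]]]'

```text
time_s: 46.15
tcp_pos: [0.5553, -0.2189, 0.1144]
ee_rot: [[0.986, -0.165, 0.001], [-0.165, -0.986, -0.0], [0.001, 0.0, -1.0]]
wrist_force: [1.4, 0.2, 0.6]
gripper_width: 0.658
gripper_force: 8.5
```

>>> jog_arm --rows '[[[0,0,0,0],[0,0,0,0],[0,0,0,0]]]' --claw 0.67

```text
time_s: 46.52
tcp_pos: [0.5544, -0.2188, 0.1137]
ee_rot: [[0.986, -0.166, -0.001], [-0.166, -0.986, 0.0], [-0.001, -0.0, -1.0]]
wrist_force: [0.0, -0.4, 0.9]
gripper_width: 0.669
gripper_force: 0.1
```

>>> jog_arm --rows '[[[0,0,0,0],[0,0,0,0],[0,0,0,0],[0,0,-0.01,0],[0,0,-0.02,0],[0,0,-0.03,0],[0,0,-0.045,0],[0,0,0,0],[0,0,0,0]]]' --claw 0.72

```text
time_s: 47.65
tcp_pos: [0.5545, -0.2187, 0.2193]
ee_rot: [[0.986, -0.166, 0.0], [-0.166, -0.986, 0.0], [0.0, -0.0, -1.0]]
wrist_force: [0.1, -0.4, -0.5]
gripper_width: 0.718
gripper_force: 0.0
```

```bash
python3 - <<'E'
from h import *
go(.6186,.3047,.2,80.5)
E
```

```text
t 47.65 pos [ 0.5545 -0.2187  0.2193] yang -99.5 F [ 0.1 -0.4 -0.5] grip 0.718 0.0 j6 86.0
 turn rad -0.0006  shift [-0.0232 -0.5267  0.0195]
```

>>> jog_arm --rows '[[[-0.0019,-0.0439,0,0],[-0.0019,-0.0439,0,0],[-0.0019,-0.0439,0,0],[-0.0019,-0.0439,0,0],[-0.0019,-0.0439,0,0],[-0.0019,-0.0439,0,0],[-0.0019,-0.0439,0,0],[-0.0019,-0.0439,0,0],[0,0,0,0],[0,0,0,0]]]' --claw 0.86

```text
time_s: 48.9
tcp_pos: [0.5973, 0.1297, 0.2178]
ee_rot: [[0.986, -0.165, -0.003], [-0.165, -0.986, -0.001], [-0.002, 0.002, -1.0]]
wrist_force: [-0.7, -0.1, 0.6]
gripper_width: 0.861
gripper_force: 0.0
```

```bash
python3 - <<'E'
from h import *
go(.6186,.3047,.2,80.5)
t=capture('top')[:,:,::-1];b=capture('side')[:,:,::-1]
k=lambda i,u,v,w,h,f:cv2.resize(i[v:v+h,u:u+w],None,fx=f,fy=f,interpolation=2)
A=k(t,335,215,100,75,4);B=k(b,350,200,100,75,4);C=k(t,180,200,100,75,4);D=k(b,170,205,100,75,4)
cv2.imwrite('pics/c10.png',np.vstack([np.hstack([A,B]),np.hstack([C,D])]))
E
```

```text
t 48.9 pos [0.5973 0.1297 0.2178] yang -99.5 F [-0.7 -0.1  0.6] grip 0.861 0.0 j6 53.0
 turn rad -0.0002  shift [-0.0078 -0.1762  0.0175]
```

View pics/c10.png

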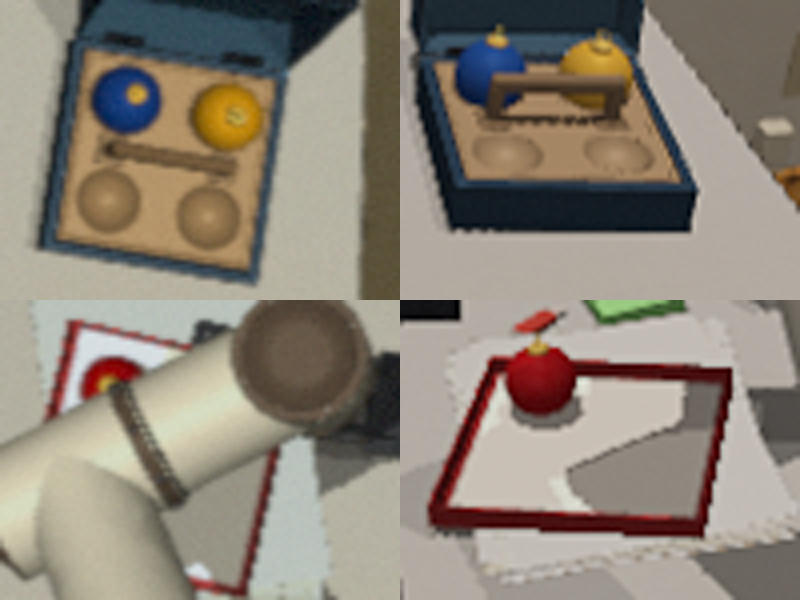

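Blue is in dimple 3, gold in 4, and red (541,381) is unmoved. On to red.

>>> jog_arm --rows '[[[-0.0018,-0.044,0,0],[-0.0018,-0.044,0,0],[-0.0018,-0.044,0,0],[-0.0018,-0.044,0,0],[0,0,0.03,0],[0,0,0.03,0],[0,0,0.03,0],[0,0,0.02,0],[0,0,0.006,0],[0,0,0,0],[0,0,0,0],[0,0,0,0]]]'

```text
time_s: 50.5
tcp_pos: [0.6204, 0.3051, 0.1042]
ee_rot: [[0.986, -0.165, 0.002], [-0.165, -0.986, 0.001], [0.001, -0.001, -1.0]]
wrist_force: [0.3, 0.1, -0.1]
gripper_width: 0.863
gripper_force: 0.0
```

>>> jog_arm --rows '[[[0,0,0,0],[0,0,0,0],[0,0,0,0],[0,0,0,0]]]' --claw 0.69

```text
time_s: 51.0
tcp_pos: [0.6199, 0.3049, 0.103]
ee_rot: [[0.986, -0.165, -0.0], [-0.165, -0.986, -0.0], [-0.0, 0.0, -1.0]]
wrist_force: [-0.8, -0.0, -0.0]
gripper_width: 0.695
gripper_force: 0.0
```

>>> jog_arm --rows '[[[0,0,0,0],[0,0,0,0],[0,0,0,0]]]' --claw 0.664

```text
time_s: 51.38
tcp_pos: [0.62, 0.3049, 0.103]
ee_rot: [[0.986, -0.165, 0.0], [-0.165, -0.986, 0.0], [-0.0, -0.0, -1.0]]
wrist_force: [0.4, 0.3, -1.3]
gripper_width: 0.665
gripper_force: 0.4
```

>>> jog_arm --rows '[[[0,0,0,0],[0,0,0,0]]]' --claw 0.66

```text
time_s: 51.62
tcp_pos: [0.62, 0.3049, 0.103]
ee_rot: [[0.986, -0.165, -0.0], [-0.165, -0.986, 0.0], [-0.0, -0.0, -1.0]]
wrist_force: [-1.0, 0.3, 0.2]
gripper_width: 0.659
gripper_force: 4.4
```

>>> jog_arm --rows '[[[0,0,0,0],[0,0,0,0],[0,0,0,0]]]' --claw 0.657

```text
time_s: 52.0
tcp_pos: [0.62, 0.3049, 0.1031]
ee_rot: [[0.986, -0.165, 0.0], [-0.165, -0.986, 0.0], [0.0, -0.0, -1.0]]
wrist_force: [0.7, -0.6, -0.6]
gripper_width: 0.662
gripper_force: 8.5
```

>>> jog_arm --rows '[[[0,0,-0.01,0],[0,0,-0.02,0],[0,0,-0.03,0],[0,0,-0.03,0],[0,0,-0.03,0],[0,0,0,0],[0,0,0,0]]]'

```text
time_s: 52.88
tcp_pos: [0.6194, 0.3046, 0.2226]
ee_rot: [[0.986, -0.166, -0.001], [-0.166, -0.986, -0.0], [-0.001, 0.0, -1.0]]
wrist_force: [-0.8, -0.1, -1.0]
gripper_width: 0.657
gripper_force: 8.5
```

```bash
python3 - <<'E'
from h import *
go(.4715,-.2055,.21,80.5)
E
```

```text
t 52.88 pos [0.6194 0.3046 0.2226] yang -99.5 F [-0.8 -0.1 -1. ] grip 0.657 8.5 j6 41.0
 turn rad -0.0006  shift [-0.0617  0.5275  0.0128]
```

>>> jog_arm --rows '[[[-0.0025,0.022,0,0],[-0.0051,0.0439,0,0],[-0.0051,0.044,0,0],[-0.0051,0.044,0,0],[-0.0051,0.044,0,0],[-0.0052,0.044,0,0],[-0.0052,0.044,0,0],[-0.0052,0.044,0,0],[-0.0052,0.044,0,0],[-0.0052,0.044,0,0],[-0.0052,0.044,0,0],[-0.0052,0.044,0,0],[-0.0025,0.0216,0,0],[0,0,0,0],[0,0,0,0],[0,0,0,0]]]'

```text
time_s: 54.88
tcp_pos: [0.472, -0.2044, 0.2228]
ee_rot: [[0.986, -0.164, -0.001], [-0.164, -0.986, 0.0], [-0.001, -0.0, -1.0]]
wrist_force: [0.8, 0.3, -1.0]
gripper_width: 0.656
gripper_force: 8.5
```

>>> jog_arm --rows '[[[0,0,0.03,0],[0,0,0.03,0],[0,0,0.02,0],[0,0,0.01,0],[0,0,0.006,0],[0,0,0,0],[0,0,0,0],[0,0,0,0]]]'

```text
time_s: 55.88
tcp_pos: [0.4721, -0.2052, 0.1277]
ee_rot: [[0.986, -0.165, 0.001], [-0.165, -0.986, -0.0], [0.001, -0.0, -1.0]]
wrist_force: [-0.7, 0.6, -0.2]
gripper_width: 0.661
gripper_force: 8.5
```

```bash
python3 - <<'E'
from h import *
go(.4715,-.2055,.1173,80.5)
E
```

```text
t 55.88 pos [ 0.4721 -0.2052  0.1277] yang -99.5 F [-0.7  0.6 -0.2] grip 0.661 8.5 j6 86.0
 turn rad -0.0003  shift [-0.0006  0.0004  0.0104]
```

>>> jog_arm --rows '[[[-0.0005,0,0.003,0],[0,0,0.003,0],[0,0,0.002,0],[0,0,0.001,0],[0,0,0.0005,0],[0,0,0,0],[0,0,0,0]]]'

```text
time_s: 56.75
tcp_pos: [0.472, -0.2052, 0.118]
ee_rot: [[0.986, -0.165, 0.002], [-0.165, -0.986, -0.0], [0.002, 0.0, -1.0]]
wrist_force: [1.5, -0.7, 3.8]
gripper_width: 0.658
gripper_force: 8.5
```

>>> jog_arm --rows '[[[0,0,0,0],[0,0,0,0],[0,0,0,0]]]' --claw 0.67

```text
time_s: 57.12
tcp_pos: [0.4705, -0.205, 0.1171]
ee_rot: [[0.986, -0.166, -0.002], [-0.166, -0.986, 0.0], [-0.002, -0.0, -1.0]]
wrist_force: [-0.1, 0.2, -0.8]
gripper_width: 0.674
gripper_force: 0.0
```

>>> jog_arm --rows '[[[0,0,0,0],[0,0,0,0],[0,0,0,0],[0,0,-0.01,0],[0,0,-0.02,0],[0,0,-0.03,0],[0,0,-0.045,0],[0,0,-0.05,0],[0,0,-0.05,0],[0,0,-0.05,0],[0,0,0,0],[0,0,0,0]]]' --claw 0.72

```text
time_s: 58.62
tcp_pos: [0.4707, -0.2049, 0.3726]
ee_rot: [[0.986, -0.166, 0.0], [-0.166, -0.986, 0.001], [0.0, -0.001, -1.0]]
wrist_force: [0.0, -0.4, -0.7]
gripper_width: 0.719
gripper_force: 0.0
```

```bash
python3 - <<'E'
from h import *
go(.670,-.2833,.37,80.2)
E
```

```text
t 58.62 pos [ 0.4707 -0.2049  0.3726] yang -99.5 F [ 0.  -0.4 -0.7] grip 0.719 0.0 j6 86.0
 turn rad 0.0048  shift [0.2097 0.0433 0.0026]
```

>>> jog_arm --rows '[[[0.042,0.0086,0,0.005],[0.042,0.0086,0,0],[0.042,0.0086,0,0],[0.042,0.0086,0,0],[0.042,0.0086,0,0],[0,0,0,0],[0,0,0,0],[0,0,0,0]]]' --claw 0.72

```text
time_s: 59.62
tcp_pos: [0.6701, -0.2828, 0.3733]
ee_rot: [[0.985, -0.17, 0.0], [-0.17, -0.985, -0.0], [0.0, 0.0, -1.0]]
wrist_force: [0.1, 0.4, 0.1]
gripper_width: 0.724
gripper_force: 0.0
```

```bash
python3 - <<'E'
from h import *
go(.670,-.2833,.289,80.2)
t=capture('top')[:,:,::-1];b=capture('side')[:,:,::-1]
k=lambda i,u,v,w,h,f:cv2.resize(i[v:v+h,u:u+w],None,fx=f,fy=f,interpolation=2)
cv2.imwrite('pics/c11.png',np.hstack([k(t,335,190,100,120,4),k(b,340,130,100,120,4)]))
E
```

```text
t 59.62 pos [ 0.6701 -0.2828  0.3733] yang -99.8 F [0.1 0.4 0.1] grip 0.724 0.0 j6 90.0
 turn rad 0.0001  shift [-0.      0.0005  0.0843]
```

View pics/c11.png

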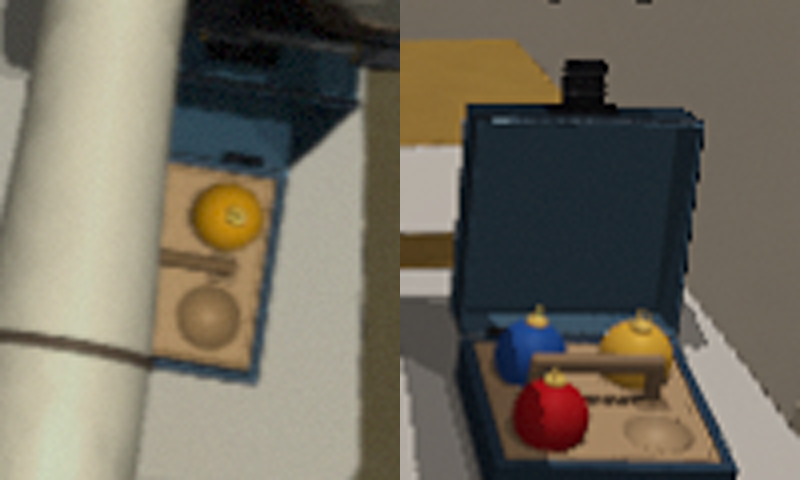

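All three baubles sit in their own dimples; the tab top is free under the gripper. Gripping the tab.

>>> jog_arm --rows '[[[0,0.0005,0.03,0],[0,0,0.03,0],[0,0,0.02,0],[0,0,0.004,0],[0,0,0,0],[0,0,0,0]]]' --claw 0.72

```text
time_s: 60.48
tcp_pos: [0.6713, -0.2836, 0.2903]
ee_rot: [[0.985, -0.17, 0.003], [-0.17, -0.985, -0.001], [0.003, 0.0, -1.0]]
wrist_force: [-0.7, -0.7, -0.6]
gripper_width: 0.722
gripper_force: 0.0
```

>>> jog_arm --rows '[[[0,0,0,0],[0,0,0,0],[0,0,0,0],[0,0,0,0],[0,0,0,0]]]' --claw 0

```text
time_s: 61.1
tcp_pos: [0.6714, -0.2821, 0.2885]
ee_rot: [[0.986, -0.17, 0.001], [-0.17, -0.986, 0.002], [0.0, -0.002, -1.0]]
wrist_force: [1.4, 5.0, 1.5]
gripper_width: 0.384
gripper_force: 30.0
```

```bash
python3 - <<'E'
from fit import *
go(.67,-.2833,.289,80.2)
r=np.hypot(.206,.035);b=np.arctan2(.035,.206)
P=lambda q:np.array([-r*np.cos(q+b), r*np.sin(q+b)])
print('closed TCP',case((.5062,-.2537,-.166,0),(-.116,0,.078),1)+[0,0,.051],'q1.78',case((.5062,-.2537,-.166,1.78),(-.116,0,.078),1)+[0,0,.051])
qs=np.linspace(1.78,0,41)
print([[float(round(d[0],4)),0,float(round(-d[1],4)),0] for d in (P(c)-P(a) for a,c in zip(qs[:-1],qs[1:]))])
E
```

```text
t 61.1 pos [ 0.6714 -0.2821  0.2885] yang -99.8 F [1.4 5.  1.5] grip 0.384 30.0 j6 90.0
 turn rad 0.0006  shift [-0.0011  0.0015 -0.0006]
closed TCP [ 0.39179458 -0.23453231  0.129     ] q1.78 [ 0.67092326 -0.28129802  0.28823967]
[[-0.0087, 0, -0.0032, 0], [-0.0089, 0, -0.0028, 0], [-0.009, 0, -0.0024, 0], [-0.0091, 0, -0.002, 0], [-0.0092, 0, -0.0016, 0], [-0.0092, 0, -0.0012, 0], [-0.0093, 0, -0.0008, 0], [-0.0093, 0, -0.0004, 0], [-0.0093, 0, 0.0, 0], [-0.0093, 0, 0.0004, 0], [-0.0093, 0, 0.0008, 0], [-0.0092, 0, 0.0012, 0], [-0.0091, 0, 0.0017, 0], [-0.0091, 0, 0.0021, 0], [-0.009, 0, 0.0025, 0], [-0.0088, 0, 0.0029, 0], [-0.0087, 0, 0.0032, 0], [-0.0086, 0, 0.0036, 0], [-0.0084, 0, 0.004, 0], [-0.0082, 0, 0.0044, 0], [-0.008, 0, 0.0047, 0], [-0.0078, 0, 0.0051, 0], [-0.0075, 0, 0.0054, 0], [-0.0073, 0, 0.0058, 0], [-0.007, 0, 0.0061, 0], [-0.0068, 0, 0.0064, 0], [-0.0065, 0, 0.0067, 0], [-0.0062, 0, 0.007, 0], [-0.0058, 0, 0.0072, 0], [-0.0055, 0, 0.0075, 0], [-0.0052, 0, 0.0077, 0], [-0.0048, 0, 0.0079, 0], [-0.0045, 0, 0.0082, 0], [-0.0041, 0, 0.0083, 0], [-0.0037, 0, 0.0085, 0], [-0.0033, 0, 0.0087, 0], [-0.003, 0, 0.0088, 0], [-0.0026, 0, 0.0089, 0], [-0.0022, 0, 0.009, 0], [-0.0018, 0, 0.0091, 0]]
```

>>> jog_arm --rows '[[[-0.0087,0,-0.0032,0],[-0.0089,0,-0.0028,0],[-0.009,0,-0.0024,0],[-0.0091,0,-0.002,0],[-0.0092,0,-0.0016,0],[-0.0092,0,-0.0012,0],[-0.0093,0,-0.0008,0],[-0.0093,0,-0.0004,0],[-0.0093,0,0,0],[-0.0093,0,0.0004,0],[-0.0093,0,0.0008,0],[-0.0092,0,0.0012,0],[-0.0091,0,0.0017,0],[-0.0091,0,0.002,0]]]'

```text
time_s: 62.85
tcp_pos: [0.547, -0.2606, 0.2976]
ee_rot: [[0.986, -0.169, 0.008], [-0.169, -0.986, 0.001], [0.008, -0.002, -1.0]]
wrist_force: [4.9, 6.5, -0.7]
gripper_width: 0.388
gripper_force: 30.0
```

>>> jog_arm --rows '[[[-0.009,0,0.0025,0],[-0.0088,0,0.0029,0],[-0.0087,0,0.0032,0],[-0.0086,0,0.0036,0],[-0.0084,0,0.004,0],[-0.0082,0,0.0044,0],[-0.008,0,0.0047,0],[-0.0078,0,0.005,0],[-0.0075,0,0.0054,0],[-0.0073,0,0.0058,0],[-0.007,0,0.006,0],[-0.0068,0,0.0064,0]]]'

```text
time_s: 64.35
tcp_pos: [0.4517, -0.2441, 0.2439]
ee_rot: [[0.985, -0.17, 0.006], [-0.17, -0.985, 0.001], [0.006, -0.002, -1.0]]
wrist_force: [2.4, 9.4, 2.4]
gripper_width: 0.385
gripper_force: 30.0
```

>>> jog_arm --rows '[[[-0.0065,0,0.0067,0],[-0.0062,0,0.007,0],[-0.0058,0,0.0072,0],[-0.0055,0,0.0075,0],[-0.0052,0,0.0077,0],[-0.0048,0,0.0079,0],[-0.0045,0,0.0082,0],[-0.004,0,0.0083,0],[-0.0037,0,0.0085,0],[-0.0033,0,0.0087,0],[0,0,0,0],[0,0,0,0]]]'

```text
time_s: 65.85
tcp_pos: [0.4027, -0.2357, 0.1651]
ee_rot: [[0.985, -0.171, 0.004], [-0.171, -0.985, 0.002], [0.004, -0.002, -1.0]]
wrist_force: [4.2, 10.0, -3.7]
gripper_width: 0.388
gripper_force: 30.0
```

```bash
python3 - <<'E'
from h import *
go(.3918,-.2345,.129,80.2)
E
```

```text
t 65.85 pos [ 0.4027 -0.2357  0.1651] yang -99.8 F [ 4.2 10.  -3.7] grip 0.388 30.0 j6 91.0
 turn rad -0.0003  shift [-0.0111  0.0008  0.036 ]
```

>>> jog_arm --rows '[[[-0.003,-0.0005,0.0088,0],[-0.0026,-0.0005,0.0089,0],[-0.0022,0,0.009,0],[0,0,0,0],[0,0,0,0]]]'

```text
time_s: 66.47
tcp_pos: [0.3956, -0.2343, 0.1388]
ee_rot: [[0.985, -0.17, 0.005], [-0.17, -0.985, -0.0], [0.005, -0.001, -1.0]]
wrist_force: [2.8, 5.6, -2.5]
gripper_width: 0.389
gripper_force: 30.0
```

>>> jog_arm --rows '[[[-0.001,0,0.003,0],[-0.0008,0,0.003,0],[-0.0005,0,0.003,0],[0,0,0,0],[0,0,0,0],[0,0,0,0]]]'

```text
time_s: 67.22
tcp_pos: [0.395, -0.2342, 0.1348]
ee_rot: [[0.986, -0.167, 0.009], [-0.167, -0.986, -0.002], [0.009, 0.001, -1.0]]
wrist_force: [-3.4, 14.3, 34.0]
gripper_width: 0.389
gripper_force: 30.0
```

```bash
python3 - <<'E'
from h import *
t=capture('top')[:,:,::-1];b=capture('side')[:,:,::-1]
k=lambda i,u,v,w,h,f:cv2.resize(i[v:v+h,u:u+w],None,fx=f,fy=f,interpolation=2)
cv2.imwrite('pics/c12.png',np.hstack([k(t,335,190,80,100,5),k(b,360,170,80,100,5)]))
E
```

```text
(no output)
```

View pics/c12.png

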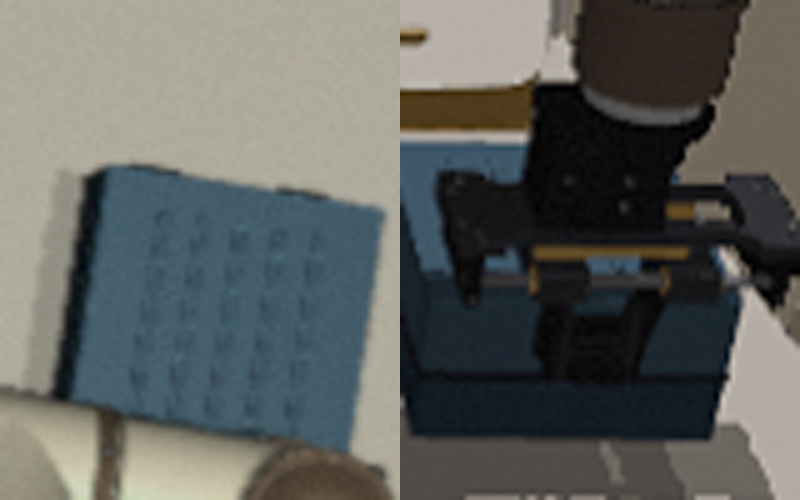

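The lid looks shut: the seam is a single line at row 378, parallel to the base bottom at 438. Easing off, releasing and checking.

>>> jog_arm --rows '[[[0,0,-0.0015,0],[0,0,-0.0015,0],[0,0,0,0],[0,0,0,0]]]'

```text
time_s: 67.82
tcp_pos: [0.395, -0.2342, 0.135]
ee_rot: [[0.986, -0.168, 0.009], [-0.168, -0.986, -0.002], [0.009, 0.0, -1.0]]
wrist_force: [2.9, 9.0, 11.1]
gripper_width: 0.383
gripper_force: 30.0
```

>>> jog_arm --rows '[[[0,0,0,0],[0,0,0,0],[0,0,0,0],[0,0,-0.02,0],[0,0,-0.03,0],[0,0,-0.04,0],[0,0,-0.04,0],[-0.02,-0.04,-0.02,0],[-0.02,-0.05,0,0],[-0.02,-0.05,0,0],[0,-0.05,0,0],[0,-0.05,0,0],[0,0,0,0],[0,0,0,0]]]' --claw 0.6

```text
time_s: 69.58
tcp_pos: [0.3729, 0.0122, 0.2822]
ee_rot: [[0.985, -0.17, -0.001], [-0.17, -0.985, -0.001], [-0.001, 0.001, -1.0]]
wrist_force: [-0.7, 0.1, 0.1]
gripper_width: 0.605
gripper_force: 0.0
```

```bash
python3 - <<'E'
from h import *
go(0,0,0)
t=capture('top')[:,:,::-1];b=capture('side')[:,:,::-1]
k=lambda i,u,v,w,h,f:cv2.resize(i[v:v+h,u:u+w],None,fx=f,fy=f,interpolation=2)
cv2.imwrite('pics/c13.png',np.hstack([k(t,335,200,80,100,5),k(b,360,170,80,100,5)]))
from fit import case
for q in (0,.03):
  print(q,[np.round((np.array(proj('side',case((.5062,-.2537,-.166,q),P,l)))-[360,170])*5+[400,0]).tolist() for P,l in (((-.09,-.09,.103),1),((-.09,-.09,.043),1),((-.09,-.09,.042),0),((-.09,-.09,0),0),((-.133,-.0,.078),1),((.09,-.09,.103),1))])
E
```

```text
t 69.58 pos [0.3729 0.0122 0.2822] yang -99.8 F [-0.7  0.1  0.1] grip 0.605 0.0 j6 53.0
 turn rad 0.0  shift [-0.3651  0.0751  0.2826]
0 [[740.0, 296.0], [720.0, 380.0], [719.0, 381.0], [705.0, 438.0], [595.0, 374.0], [657.0, 138.0]]
0.03 [[741.0, 286.0], [721.0, 373.0], [719.0, 381.0], [705.0, 438.0], [597.0, 363.0], [656.0, 137.0]]
```

View pics/c13.png

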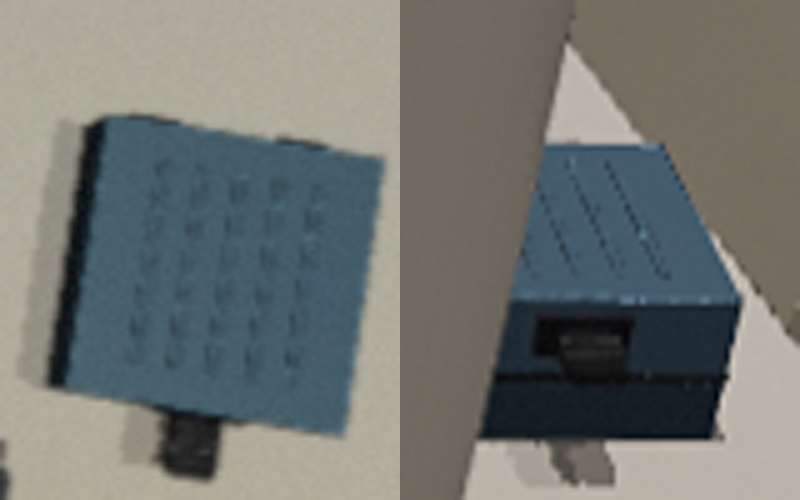

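```bash
python3 -c "
from station import finish_job
print(finish_job())"
```

```text
the job is handed in; nothing more can be done
None
```

The job is handed in at about 70 s of the 210 s allowed: the lid was swung open, the tray nested home, the red, gold and blue baubles each set in a dimple (there was no green one), and the case shut; I viewed 16 pictures, over the limit of 14.

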